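# Turn a burred plate over in its nest with a lifting knife

## Robot

A 7-joint arm with a two-finger parallel gripper is mounted at the origin on a cart in front of the work surface, level with it; the furniture and walls round the work are solid. World frame = base frame: x ahead of the robot, y to its left, z up, the work surface at z = 0. Lengths are in m, angles in rad, forces in N, time in s.
With the tool pointing down it reaches from about 0.4 to 0.9 m from the base axis. Payload 5.6 kg.
Tool frame: the origin (TCP) lies at the very end of the fingers, on their centre line; the grasp point (between the pads) lies 19 mm behind it (bot.grip_point_offset is the distance from the TCP to the grasp point, in m); z points along the fingers, y is the line along which they close (so a half turn about z gives the same grasp; the last joint's range is limited). The gripper opens to 92 mm and grips with 3 to 60 N. Pads are 20 mm wide; open, the fingers measure 128 mm over their backs; the gripper's body (75 mm by 189 mm) begins 69 mm behind the grasp point.
Start: joints at [-0.043, 0.468, -0.012, 1.603, 0.006, 1.071, -0.056], TCP at [0.65, -0, 0.215] pointing down, gripper open.
Joint ranges: [-2.53, 2.53], [-0.31, 2.02], [-1.57, 1.55], [0.28, 2.44], [-1.29, 4.43], [0.15, 1.84], [-2.92, 2.92]. Speed limits (rad/s): [2.57, 2.57, 3.14, 3.14, 3.14, 3.14, 3.14].

## Interface

Orientations are given as a unit quaternion [w, x, y, z].
In Python, from station import bot gives the robot as it stands.
- The arm moves only by the tool move_arm, never from a script. Its argument "motion" is a list of rows, each an object of numbers: "dx", "dy", "dz": the shift along the world's x, y, z in cm; "wx", "wy", "wz": the turn, a rotation vector about the world's x, y, z in rad. In form: [{"dx": .., "dy": .., "dz": .., "wx": .., "wy": .., "wz": ..}, ...]. A call has exactly 10 rows; each row shifts and turns the commanded pose from where the row before left it; what a row does not reach is not made up. A row lasts 1/12 s, in which the tool goes at most 41.7 mm and 7.16 degrees, less where a joint would pass 70% of its speed; a pose out of reach is approached as far as the arm can. A call is refused whole if a number of a shift passes 4.17 or a number of a turn 0.125, either way. A call with a gripper value outside its range is refused whole. "grip" is the closure, from 0 (fully open) to 1 (shut), set as the call begins (left out, the last holds). The fingers move at their own pace and stop on an object; the grip force is fixed at half the most. Time passes only in rows, so rows that do not move let the fingers close, or fill a call up. It gives the time, the measured TCP pose, the force, the opening and the grip force at its end, in the units of the state.
- bot.read_state(): the state, without advancing time (a new reading comes with each control period).
- bot.snapshot(name): name is "scene" or "side" or "wrist"; returns a dict with "image" (384x512x3 uint8, red, green, blue), "depth" (384x512 float32, m along the optical axis (not along the pixel's ray), 0 where there is no reading), "camera_matrix" (3x3 intrinsics, pixels), "world_to_cam" (4x4, takes a point from world to camera coordinates); the wrist camera has in their place "T_tool_cam" (4x4, takes a point from camera to tool coordinates, whose origin is the TCP and whose axes are the flange's). Camera axes: x right, y down, z forward; pixel columns grow to the right and rows downward; lengths in m; the calibration is good to about 2 mm. A picture is of the moment at which its call begins: read the wrist's pose just before it.
- bot.job_done(): hands the job in; it is judged then, once.
The state is a dict: "time": time; "joints": joint angles; "dq": joint speeds; "joint_torque": joint torques, N m; "eef_pos": TCP position; "tool_rot": TCP orientation; "force": force on the tool from outside, world axes, zero at the start; "moment": the same for the moment, N m; "opening": opening from 0.0 (shut) to 1.0 (fully open); "finger_force": force on a finger pad.
Only numpy, scipy, OpenCV 4.12 (cv2) and the standard library are available. Lean on these libraries where they do the work, as an engineer would, in place of code of your own. Each camera call takes 0.05 s, during which the arm holds its last target. There are 200 camera calls.

## Task

One face of the drilled plate is deburred: turn it over for the other. Take up the wooden-handled lifting knife, feel its blade along the slot in the near wall of the aluminium nest and under the plate's edge, lever the plate up and over the step so that it lies upside down in the far bay, push it with the blade fully home against the steel end stop, and lay the knife flat on the bench clear of the nest. Never touch the sharp, burred plate with the fingers or force the blade against plate or nest, and leave the spanner, tape measure, bush and pliers alone.

Things in the scene. Friction and masses are not known exactly. Their poses are not given: they have to be found in the camera images.
- nest: Turn-over nest: aluminium block fixed to the bench, own x -92 to +88 mm, y -66 to +66, black-faced floors. Origin on the bench under the step, mid width; x points away from the robot, z up. Near bay: x -62 to 0, floor 26 mm above the bench, side walls up to 34 mm, near wall 31 mm. Step at x = 0 up to the far bay: floor at 29 mm, x 0 to 76, 110 mm wide, side walls up to 36 mm, end stop up to 38 mm.
- nest_slot (a point): Mouth of the lifting slot: middle of the slot floor's near edge, at nest x = -92, y = 0, 20 mm above the bench; axes as the nest's. The slot is 36 mm wide, cuts through the near wall (x -92 to -62) and runs level on under the plate to its closed end at nest x = -44. Its floor lies 6 mm below the plate's underside.
- nest_stop (a point): Foot of the bright steel end stop: middle of its face at the far bay's floor, nest x = 76, y = 0, 29 mm above the bench; axes as the nest's.
- plate: Drilled aluminium plate 60 x 100 x 10 mm, about 0.17 kg, loose in the near bay, far edge 1 to 2 mm from the step. Origin: centre of the face underneath at the start; z up at the start, down once turned; x across the 60 mm, y along the 100. About 10 degrees past upright it topples over and lands some 8 mm short of the stop. Seated: origin (then on top) at nest x = 46, z = 39 mm.
- lifter: Lifting knife, 0.17 kg, lying on its wooden handle. Origin: handle's underside, mid length; x to the tip, z up. Handle 24 wide, 22 high, x -55 to 50 mm, brass clamp to 62, 29 wide. Steel strip blade 26 wide, 3 thick, underside 9 mm above the handle's. The tip may lie anywhere from x 145 to 165, as clamped, and the blade is bent at x = 60 up or down by up to 0.06 rad. Neither is reported.
- lifter_grip (a point): Best place to grip the knife, near its balance point, on the flat-sided handle 25 mm ahead of the knife's origin at mid height (11 mm); the blade tip lies 120 to 140 mm further along x. Axes as the knife's. Pressed down with more than about 4 N at the tip, the knife turns in the grip.
- spanner: Steel combination spanner, 188 x 32 x 8 mm, lying flat on the bench; origin under its centre. Not to be moved.
- tape: Yellow tape measure, 62 x 73 x 31 mm; origin under its centre. Not to be moved.
- bush: Brass flanged bush, 38 mm diameter, 34 mm high, upright; origin under its centre. Not to be moved.
- pliers: Pliers with red handles, 186 x 62 x 13 mm, lying flat; origin under the centre. Not to be moved.
Things that resemble listed ones, but are neither listed nor needed, are in the scene too. What is meant by the lifter is not orange, and is the larger of those in its own colour.

How it is judged:
By the outcome, as a careful person would: the job done as asked, in the order asked, and still so for the second after the job is handed in, with the robot touching nothing.
It also fails if it takes over 72 s, if anything falls off the work surface, if the arm or the gripper's body presses on something with over 40 N, if the wrist force passes 120 N, or if a joint passes its speed limit or range.

## Working session

There is one attempt and no reset: what is moved stays moved. The work goes in short steps, Python scripts to look and compute and a tool call to move; the robot and the scene stay as the last step left them, time stands still between calls to the robot, and variables do not carry over. Pictures are saved under pics/ and viewed, at most 10 in all, crops included, and the job is handed in when it is done.

Besides the shell and the picture viewer there is one more tool, called in YAML: its name, and indented under it one key for each argument. move_arm: Moves the arm, as the interface text tells. Its arguments: {"type":"object","properties":{"motion":{"type":"array"},"grip":{"type":"number"}},"required":["motion"]}

```bash
ls; mkdir -p pics; python3 - <<'E'
from station import bot
import cv2,numpy as np
s=bot.read_state();print({k:np.round(v,3) for k,v in s.items()})
for n in("scene","side","wrist"):
    d=bot.snapshot(n);np.savez(f"pics/{n}0.npz",**d)
    cv2.imwrite(f"pics/{n}0.png",cv2.resize(d["image"][:,:,::-1],(800,600)))
E
```

```text
pics
{'time': np.float64(0.0), 'joints': array([-0.043,  0.468, -0.012,  1.604,  0.006,  1.071, -0.056]), 'dq': array([-0.   ,  0.   , -0.   , -0.001, -0.   , -0.001,  0.002]), 'joint_torque': array([-0.0000e+00, -5.2057e+01, -1.3000e-02, -2.4375e+01, -5.7000e-02,
        1.7000e-02,  0.0000e+00]), 'eef_pos': array([ 0.649, -0.   ,  0.214]), 'tool_rot': array([-0.001,  0.707,  0.707, -0.001]), 'force': array([ 0.051, -0.776, -0.495]), 'moment': array([ 0.066,  0.036, -0.043]), 'finger_force': np.float64(0.0), 'opening': np.float64(0.999)}
```

View pics/scene0.png

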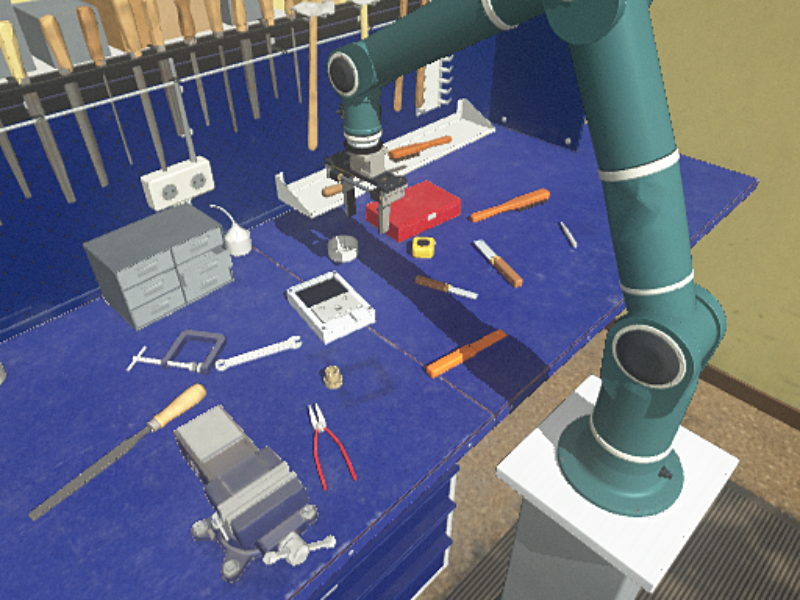

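View pics/side0.png

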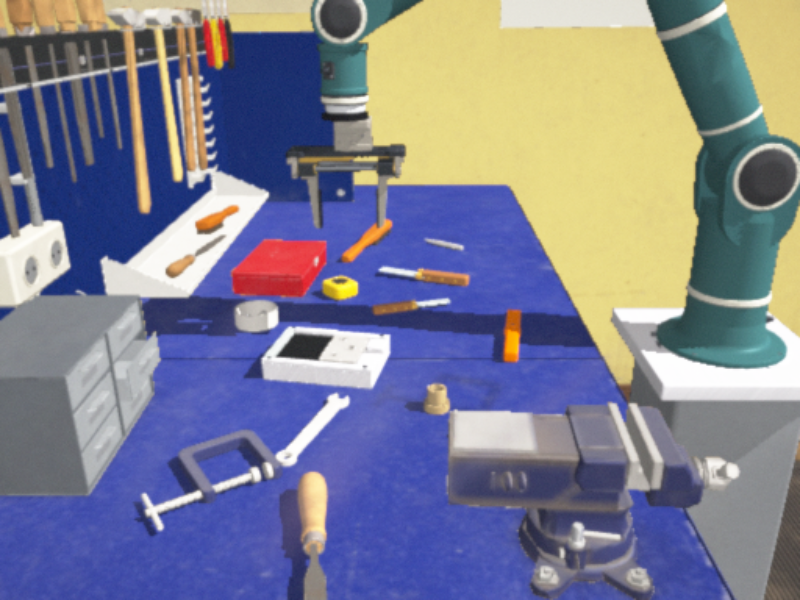

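Scene view: the nest (white) is at (330,305), with the larger brown-handled knife at (500,262) and its smaller twin at (445,287). The spanner is at (258,352), the bush at (333,377), the pliers at (330,445) and the tape at (424,247). Next I'll build a top-down map from depth.

```bash
cat > h.py <<'E'
import numpy as np,cv2
from station import bot
from scipy.spatial.transform import Rotation as R
def cloud(d,Twc=None):
    K=d["camera_matrix"];z=d["depth"];v,u=np.mgrid[:z.shape[0],:z.shape[1]]
    P=np.stack([(u-K[0,2])/K[0,0]*z,(v-K[1,2])/K[1,1]*z,z],-1).astype(float)
    T=np.linalg.inv(d["world_to_cam"]) if Twc is None else Twc
    P=P@T[:3,:3].T+T[:3,3]; P[z<=0]=np.nan
    return P
def quat(s): 
    w,x,y,z=s["tool_rot"]; return R.from_quat([x,y,z,w])
def wristT(s,d):
    T=np.eye(4);T[:3,:3]=quat(s).as_matrix();T[:3,3]=s["eef_pos"];return T@d["T_tool_cam"]
def ortho(d,P,x0,x1,y0,y1,res,name):
    """top view: up = +x, left = +y"""
    H=int((x1-x0)/res);W=int((y1-y0)/res)
    r=((x1-P[...,0])/res);c=((y1-P[...,1])/res)
    m=np.isfinite(r)&(r>=0)&(r<H)&(c>=0)&(c<W)&(P[...,2]<.12)
    o=np.zeros((H,W,3),np.uint8);o[r[m].astype(int),c[m].astype(int)]=d["image"][m][:,::-1]
    cv2.imwrite(name,o)
E
python3 - <<'E'
from h import *
for n in("scene","side"):
    d=dict(np.load(f"pics/{n}0.npz"));P=cloud(d)
    for nm,(u,v) in dict(nest=(330,305),knife=(510,272),blade=(483,248),bush=(333,370),pl=(320,430)).items() if n=="scene" else dict(nest=(330,350),knife=(445,278),blade=(395,272),bush=(436,395)).items():
        print(n,nm,P[int(v*.64),int(u*.64)].round(3))
    hsv=cv2.cvtColor(d["image"],cv2.COLOR_RGB2HSV)
    # non-blue above bench
    m=(P[...,2]>.02)&(P[...,2]<.045)&(P[...,0]>.3)&(P[...,0]<.9)&(abs(P[...,1])<.5)
    l,lab,st,c=cv2.connectedComponentsWithStats(m.astype(np.uint8))
    for i in range(1,l):
        if st[i,4]>40:
            q=P[lab==i];b=cv2.minAreaRect(q[:,:2].astype(np.float32));print(n,c[i]/.64,st[i,4],np.round(b[0],3),np.round(b[1],3),round(b[2],1),np.percentile(q[:,2],[5,50,95]).round(4))
s=bot.read_state();d=bot.snapshot("wrist");print(d["T_tool_cam"].round(3),d["camera_matrix"])
E
```

```text
scene nest [0.664 0.108 0.035]
scene knife [ 0.462 -0.296  0.019]
scene blade [ 0.583 -0.345  0.012]
scene bush [0.514 0.226 0.024]
scene pl [0.429 0.334 0.001]
scene [423.79261364 219.21164773] 220 [ 0.762 -0.328] [0.235 0.042] 75.6 [0.0212 0.0329 0.0438]
scene [341.60610465 237.86337209] 43 [ 0.859 -0.092] [0.078 0.047] 55.0 [0.0219 0.027  0.033 ]
scene [422.36712598 243.56545276] 127 [ 0.695 -0.232] [0.054 0.071] 43.9 [0.0234 0.0278 0.0307]
scene [342.48798077 251.32211538] 52 [ 0.816 -0.06 ] [0.073 0.032] 51.4 [0.0203 0.0258 0.0319]
scene [328.48999023 301.39892578] 1280 [0.682 0.095] [0.135 0.187] 79.4 [0.0235 0.0308 0.0367]
scene [447.10648148 358.27546296] 81 [0.37  0.038] [0.093 0.022] 81.9 [0.0202 0.0209 0.0235]
scene [331.43656716 371.8983209 ] 67 [0.507 0.235] [0.026 0.03 ] 44.9 [0.0217 0.0295 0.0345]
scene [189.0625     394.67659884] 172 [0.657 0.468] [0.034 0.061] 0.8 [0.0222 0.0296 0.0342]
side nest [0.678 0.115 0.038]
side knife [ 0.477 -0.296  0.017]
side blade [ 0.587 -0.339  0.013]
side bush [0.509 0.248 0.032]
side [283.36906332 277.33756596] 379 [ 0.781 -0.304] [0
[... 247 characters left out ...]
 310.72958669] 248 [ 0.84  -0.079] [0.082 0.086] 40.9 [0.0207 0.0275 0.0344]
side [511.32015306 338.28656463] 147 [0.373 0.03 ] [0.113 0.021] 82.5 [0.0212 0.0235 0.0258]
side [326.51227398 351.41888498] 1991 [0.685 0.095] [0.14  0.181] 79.9 [0.0224 0.0325 0.0385]
side [436.73115079 391.8030754 ] 126 [0.509 0.236] [0.027 0.028] 35.4 [0.0207 0.0306 0.0362]
side [311.84210526 488.70614035] 342 [0.66  0.471] [0.033 0.061] 8.1 [0.0241 0.0324 0.0357]
[[ 0.001 -0.961 -0.277  0.077]
 [ 1.     0.001  0.001  0.   ]
 [-0.001 -0.277  0.961 -0.169]
 [ 0.     0.     0.     1.   ]] [[320.44414204   0.         257.29123668]
 [  0.         320.44414204 193.67115413]
 [  0.           0.           1.        ]]
```

View pics/wrist0.png

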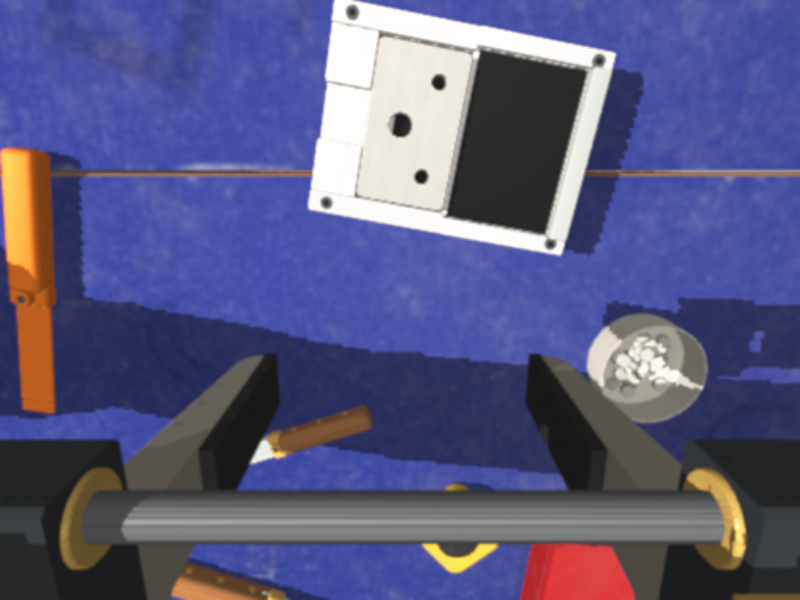

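Wrist view: the nest is at (460,130), with the slot on its left side between (330,85) and (320,140). The plate is at (415,120), and nest x points right and slightly down, so yaw is about -0.18. The target knife lies near (0.50,-0.31) with yaw about -0.38. I'll move above it with tool x along the knife.

move_arm:
  motion:
    - {"dx": -0.75, "dy": -1.55, "wz": -0.0975}
    - {"dx": -0.75, "dy": -1.55, "wz": -0.0975}
    - {"dx": -0.75, "dy": -1.55, "wz": -0.0975}
    - {"dx": -0.75, "dy": -1.55, "wz": -0.0975}
    - {"dx": -0.75, "dy": -1.55, "wz": -0.0975}
    - {"dx": -0.75, "dy": -1.55, "wz": -0.0975}
    - {"dx": -0.75, "dy": -1.55, "wz": -0.0975}
    - {"dx": -0.75, "dy": -1.55, "wz": -0.0975}
    - {"dx": -0.75, "dy": -1.55, "wz": -0.0975}
    - {"dx": -0.75, "dy": -1.55, "wz": -0.0975}
  grip: 0.45

```text
invalid input
```

move_arm:
  motion:
    - {"dx": -0.75, "dy": -1.55, "wz": -0.0975}
    - {"dx": -0.75, "dy": -1.55, "wz": -0.0975}
    - {"dx": -0.75, "dy": -1.55, "wz": -0.0975}
    - {"dx": -0.75, "dy": -1.55, "wz": -0.0975}
    - {"dx": -0.75, "dy": -1.55, "wz": -0.0975}
    - {"dx": -0.75, "dy": -1.55, "wz": -0.0975}
    - {"dx": -0.75, "dy": -1.55, "wz": -0.0975}
    - {"dx": -0.75, "dy": -1.55, "wz": -0.0975}
    - {"dx": -0.75, "dy": -1.55, "wz": -0.0975}
    - {"dx": -0.75, "dy": -1.55, "wz": -0.0975}

```text
invalid input
```

```bash
python3 - <<'E'
from h import *
s=bot.read_state();d=bot.snapshot("wrist");print(s["eef_pos"],s["tool_rot"],s["force"],s["joints"].__class__)
np.savez("pics/w1.npz",**d,pos=s["eef_pos"],rot=s["tool_rot"])
cv2.imwrite("pics/w1.png",cv2.resize(d["image"][:,:,::-1],(800,600)))
P=cloud(d,wristT(s,d));print("bench z",np.nanmedian(P[...,2]))
hsv=cv2.cvtColor(d["image"],cv2.COLOR_RGB2HSV)
m=(hsv[...,0]<25)&(hsv[...,1]>80)&(hsv[...,2]>50)&(P[...,2]>.01)&(P[...,2]<.04)
l,lab,st,c=cv2.connectedComponentsWithStats(m.astype(np.uint8))
for i in range(1,l):
    if st[i,4]>100:
        q=P[lab==i];b=cv2.minAreaRect(q[:,:2].astype(np.float32));print(c[i]/.64,st[i,4],np.round(b[0],4),np.round(b[1],4),round(b[2],1),np.percentile(q[:,2],[5,50,95]).round(4))
E
```

```text
[ 6.49654974e-01 -6.47671055e-05  2.14009440e-01] [-3.46366954e-04  7.07135557e-01  7.07077795e-01 -4.20067595e-04] [-0.7260162   0.25337175 -0.59533725] <class 'numpy.ndarray'>
bench z 0.00011180445980918385
[ 28.72605303 270.74227671] 3941 [ 0.3656 -0.0201] [0.2098 0.0297] 81.9 [0.0105 0.0175 0.022 ]
[318.63839286 432.14817177] 882 [ 0.5804 -0.1414] [0.0875 0.0209] 20.9 [0.0114 0.0156 0.0171]
[466.69730392 552.61948529] 102 [ 0.7044 -0.2534] [0.0533 0.0303] 0.4 [0.0283 0.0298 0.0312]
[214.50278506 588.51572739] 763 [ 0.4903 -0.3089] [0.0238 0.0974] 70.5 [0.011  0.019  0.0221]
```

View pics/w1.png

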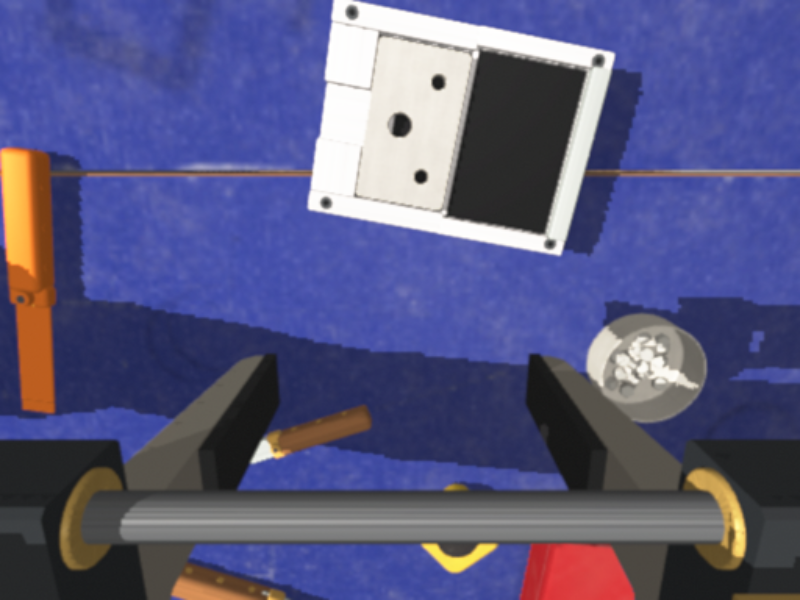

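The move was refused, most likely because each row needs all six keys, so this is the same view as before. I'll send it again with every key.

move_arm:
  motion:
    - {"dx": -0.75, "dy": -1.55, "dz": 0, "wx": 0, "wy": 0, "wz": -0.097}
    - {"dx": -0.75, "dy": -1.55, "dz": 0, "wx": 0, "wy": 0, "wz": -0.097}
    - {"dx": -0.75, "dy": -1.55, "dz": 0, "wx": 0, "wy": 0, "wz": -0.097}
    - {"dx": -0.75, "dy": -1.55, "dz": 0, "wx": 0, "wy": 0, "wz": -0.097}
    - {"dx": -0.75, "dy": -1.55, "dz": 0, "wx": 0, "wy": 0, "wz": -0.097}
    - {"dx": -0.75, "dy": -1.55, "dz": 0, "wx": 0, "wy": 0, "wz": -0.097}
    - {"dx": -0.75, "dy": -1.55, "dz": 0, "wx": 0, "wy": 0, "wz": -0.097}
    - {"dx": -0.75, "dy": -1.55, "dz": 0, "wx": 0, "wy": 0, "wz": -0.097}
    - {"dx": -0.75, "dy": -1.55, "dz": 0, "wx": 0, "wy": 0, "wz": -0.097}
    - {"dx": -0.75, "dy": -1.55, "dz": 0, "wx": 0, "wy": 0, "wz": -0.097}
  grip: 0.45

```text
time: 1.08
eef_pos: [0.5745, -0.1557, 0.2146]
tool_rot: [-0.0, 0.956, 0.294, -0.0]
force: [0.2, -0.6, -0.2]
opening: 0.549
finger_force: 0.0
```

move_arm:
  motion:
    - {"dx": -0.75, "dy": -1.55, "dz": 0, "wx": 0, "wy": 0, "wz": -0.097}
    - {"dx": -0.75, "dy": -1.55, "dz": 0, "wx": 0, "wy": 0, "wz": -0.097}
    - {"dx": -0.75, "dy": -1.55, "dz": 0, "wx": 0, "wy": 0, "wz": -0.097}
    - {"dx": -0.75, "dy": -1.55, "dz": 0, "wx": 0, "wy": 0, "wz": -0.097}
    - {"dx": -0.75, "dy": -1.55, "dz": 0, "wx": 0, "wy": 0, "wz": -0.097}
    - {"dx": -0.75, "dy": -1.55, "dz": 0, "wx": 0, "wy": 0, "wz": -0.097}
    - {"dx": -0.75, "dy": -1.55, "dz": 0, "wx": 0, "wy": 0, "wz": -0.097}
    - {"dx": -0.75, "dy": -1.55, "dz": 0, "wx": 0, "wy": 0, "wz": -0.097}
    - {"dx": -0.75, "dy": -1.55, "dz": 0, "wx": 0, "wy": 0, "wz": -0.097}
    - {"dx": -0.75, "dy": -1.55, "dz": 0, "wx": 0, "wy": 0, "wz": -0.097}

```text
time: 1.92
eef_pos: [0.4995, -0.3107, 0.2146]
tool_rot: [-0.0, 0.983, -0.186, -0.0]
force: [0.3, 0.0, -0.2]
opening: 0.553
finger_force: 0.0
```

```bash
cat > look.py <<'E'
from h import *
import sys
n=sys.argv[1]
s=bot.read_state();d=bot.snapshot("wrist");print(s["time"],s["eef_pos"].round(4),s["tool_rot"].round(3),s["force"].round(2),"j",s["joints"].round(2))
np.savez(f"pics/{n}.npz",**d,pos=s["eef_pos"],rot=s["tool_rot"])
cv2.imwrite(f"pics/{n}.png",cv2.resize(d["image"][:,:,::-1],(800,600)))
P=cloud(d,wristT(s,d));print("bench z",np.nanmedian(P[...,2]))
hsv=cv2.cvtColor(d["image"],cv2.COLOR_RGB2HSV)
brown=(hsv[...,0]<25)&(hsv[...,1]>80)&(hsv[...,2]>50)&(P[...,2]>.01)
steel=(hsv[...,1]<70)&(hsv[...,2]>90)&(P[...,2]>.004)
for nm,m in(("brown",brown),("steel",steel)):
  l,lab,st,c=cv2.connectedComponentsWithStats((m&(P[...,2]<.1)).astype(np.uint8))
  for i in range(1,l):
    if st[i,4]>100:
        q=P[lab==i];b=cv2.minAreaRect(q[:,:2].astype(np.float32));print(nm,c[i]/.64,st[i,4],np.round(b[0],4),np.round(b[1],4),round(b[2],1),np.percentile(q[:,2],[5,50,95]).round(4))
E
python3 look.py w2
```

```text
1.9167 [ 0.4995 -0.3107  0.2146] [-0.     0.983 -0.186 -0.   ] [ 0.33  0.01 -0.22] j [ 0.12  0.38  0.48  1.79 -0.2   1.02 -1.26]
bench z -0.0003911169316429819
brown [176.72006303  30.81670168] 119 [ 0.6962 -0.2349] [0.0345 0.0353] 57.1 [0.0289 0.0304 0.0313]
brown [233.94495413  25.73107798] 109 [ 0.6887 -0.2656] [0.0096 0.0325] 67.0 [0.0106 0.0177 0.0274]
brown [154.05764513 247.2966067 ] 1223 [ 0.5799 -0.1453] [0.0877 0.0218] 18.1 [0.0114 0.0154 0.017 ]
brown [407.30938416 292.6686217 ] 1705 [ 0.4813 -0.3088] [0.0276 0.1153] 68.1 [0.0164 0.0208 0.0223]
steel [246.23255076   9.20050761] 197 [ 0.7013 -0.2778] [0.0184 0.0119] 43.2 [0.0053 0.0069 0.0084]
steel [176.50553385  33.10384115] 960 [ 0.6963 -0.2347] [0.0324 0.0327] 66.9 [0.029  0.0303 0.0316]
steel [407.67112704 148.73010915] 1901 [ 0.5745 -0.3459] [0.0264 0.0884] 69.2 [0.0108 0.0126 0.0143]
steel [744.62283526 179.26981572] 1126 [ 0.4706 -0.5702] [0.0118 0.1181] 51.3 [0.0057 0.0098 0.012 ]
steel [232.10227273 322.41832386] 880 [ 0.5045 -0.1704] [0.0708 0.0202] 18.7 [0.007  0.0082 0.0094]
```

View pics/w2.png

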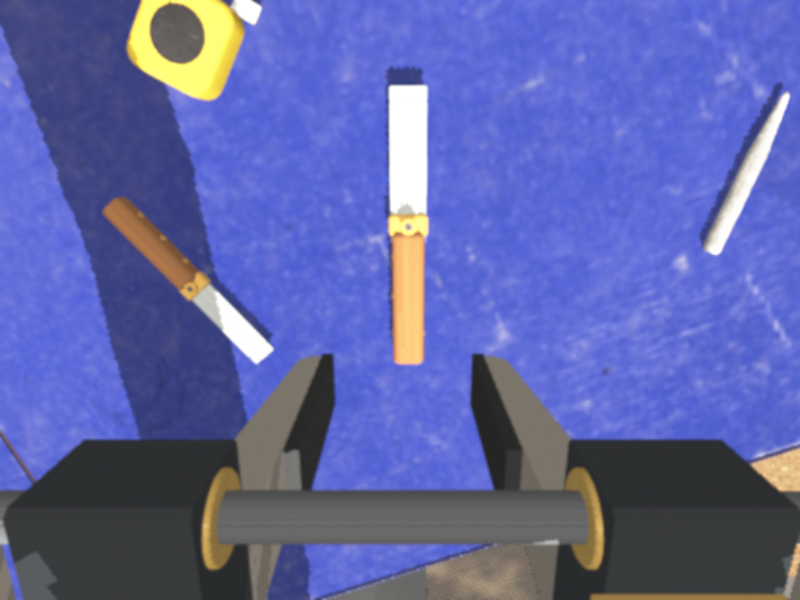

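Wrist view: the target knife is at (407,220) with its handle at the bottom, its clamp at (408,225) and its tip at (408,85). The small twin is at (190,285), well away from it. I'll fit the blade line next.

```bash
python3 - <<'E'
from h import *
D=np.load("pics/w2.npz");d={k:D[k] for k in D};s=dict(eef_pos=D["pos"],tool_rot=D["rot"])
P=cloud(d,wristT(s,d));P[...,2]+=.0004
y=-.379;o=np.array([.4813,-.3088])-.0035*np.array([np.cos(y),np.sin(y)])
q=P[...,:2]-o;X=q[...,0]*np.cos(y)+q[...,1]*np.sin(y);Y=-q[...,0]*np.sin(y)+q[...,1]*np.cos(y)
for a in range(-60,156,12):
    m=(abs(Y)<.009)&(X>a/1e3)&(X<(a+12)/1e3);print(a+6,m.sum(),(np.nanmedian(P[m][:,2])*1e3).round(2))
m=(abs(Y)<.01)&(X>.066)&(X<.142);f=np.polyfit(X[m],P[m][:,2],1);print("slope",f[0],"z at60",np.polyval(f,.06),"tip top z",np.polyval(f,.148))
for a in (.07,.09,.11,.13): 
    m=(abs(X-a)<.005)&(P[...,2]>.006)&(abs(Y)<.03);print(a,Y[m].min(),Y[m].max())
m=(abs(Y)<.01)&(P[...,2]>.006)&(X<.2)&(X>.1);print("tip",np.percentile(X[m],[95,99,100]))
m=(abs(Y)<.01)&(P[...,2]>.012)&(X<.0)&(X>-.1);print("rear",np.percentile(X[m],[0,1,5]))
E
```

```text
-54 61 20.99
-42 139 21.56
-30 143 21.51
-18 149 21.46
-6 152 21.37
6 156 21.45
18 166 21.39
30 166 21.68
42 2114 319.61
54 741 316.71
66 162 12.09
78 158 12.18
90 176 12.52
102 192 12.91
114 175 13.33
126 191 13.63
138 191 13.85
150 162 0.6
slope 0.02802556462959448 z at60 0.011719911884514952 tip top z 0.014186161571919266
0.07 -0.012725750846562585 0.012549833042196402
0.09 -0.012300074857468257 0.012535852443588891
0.11 -0.011924095182539916 0.0125195297663659
0.13 -0.011476802574434439 0.013596171085938635
tip [0.14578845 0.14769294 0.1480038 ]
rear [-0.05421559 -0.05362617 -0.05056957]
```

move_arm:
  motion:
    - {"dx": 0.18, "dy": -0.6, "dz": -1.7, "wx": 0, "wy": 0, "wz": -0.01}
    - {"dx": 0, "dy": 0, "dz": -1.7, "wx": 0, "wy": 0, "wz": 0}
    - {"dx": 0, "dy": 0, "dz": -1.7, "wx": 0, "wy": 0, "wz": 0}
    - {"dx": 0, "dy": 0, "dz": -1.7, "wx": 0, "wy": 0, "wz": 0}
    - {"dx": 0, "dy": 0, "dz": -1.7, "wx": 0, "wy": 0, "wz": 0}
    - {"dx": 0, "dy": 0, "dz": -1.7, "wx": 0, "wy": 0, "wz": 0}
    - {"dx": 0, "dy": 0, "dz": -1.7, "wx": 0, "wy": 0, "wz": 0}
    - {"dx": 0, "dy": 0, "dz": -1.7, "wx": 0, "wy": 0, "wz": 0}
    - {"dx": 0, "dy": 0, "dz": -1.7, "wx": 0, "wy": 0, "wz": 0}
    - {"dx": 0, "dy": 0, "dz": -1.7, "wx": 0, "wy": 0, "wz": 0}

```text
time: 2.8
eef_pos: [0.5022, -0.3152, 0.0437]
tool_rot: [-0.0, 0.982, -0.187, 0.0]
force: [0.9, -0.3, 0.8]
opening: 0.55
finger_force: 0.0
```

move_arm:
  motion:
    - {"dx": 0, "dy": 0, "dz": -1, "wx": 0, "wy": 0, "wz": 0}
    - {"dx": 0, "dy": 0, "dz": -1, "wx": 0, "wy": 0, "wz": 0}
    - {"dx": 0, "dy": 0, "dz": -1, "wx": 0, "wy": 0, "wz": 0}
    - {"dx": 0, "dy": 0, "dz": -0.5, "wx": 0, "wy": 0, "wz": 0}
    - {"dx": 0, "dy": 0, "dz": -0.5, "wx": 0, "wy": 0, "wz": 0}
    - {"dx": 0, "dy": 0, "dz": 0, "wx": 0, "wy": 0, "wz": 0}
    - {"dx": 0, "dy": 0, "dz": 0, "wx": 0, "wy": 0, "wz": 0}
    - {"dx": 0, "dy": 0, "dz": 0, "wx": 0, "wy": 0, "wz": 0}
    - {"dx": 0, "dy": 0, "dz": 0, "wx": 0, "wy": 0, "wz": 0}
    - {"dx": 0, "dy": 0, "dz": 0, "wx": 0, "wy": 0, "wz": 0}

```text
time: 3.63
eef_pos: [0.5021, -0.3162, 0.0051]
tool_rot: [0.0, 0.982, -0.188, 0.0]
force: [0.2, 0.5, 0.7]
opening: 0.55
finger_force: 0.0
```

move_arm:
  motion:
    - {"dx": 0, "dy": 0, "dz": -0.2, "wx": 0, "wy": 0, "wz": 0}
    - {"dx": 0, "dy": 0, "dz": 0, "wx": 0, "wy": 0, "wz": 0}
    - {"dx": 0, "dy": 0, "dz": 0, "wx": 0, "wy": 0, "wz": 0}
    - {"dx": 0, "dy": 0, "dz": 0, "wx": 0, "wy": 0, "wz": 0}
    - {"dx": 0, "dy": 0, "dz": 0, "wx": 0, "wy": 0, "wz": 0}
    - {"dx": 0, "dy": 0, "dz": 0, "wx": 0, "wy": 0, "wz": 0}
    - {"dx": 0, "dy": 0, "dz": 0, "wx": 0, "wy": 0, "wz": 0}
    - {"dx": 0, "dy": 0, "dz": 0, "wx": 0, "wy": 0, "wz": 0}
    - {"dx": 0, "dy": 0, "dz": 0, "wx": 0, "wy": 0, "wz": 0}
    - {"dx": 0, "dy": 0, "dz": 0, "wx": 0, "wy": 0, "wz": 0}
  grip: 1

```text
time: 4.47
eef_pos: [0.5018, -0.316, 0.0026]
tool_rot: [0.0, 0.982, -0.189, -0.0]
force: [0.6, -0.7, -1.0]
opening: 0.258
finger_force: 30.0
```

move_arm:
  motion:
    - {"dx": 0, "dy": 0, "dz": 1, "wx": 0, "wy": 0, "wz": 0}
    - {"dx": 0, "dy": 0, "dz": 1, "wx": 0, "wy": 0, "wz": 0}
    - {"dx": 0, "dy": 0, "dz": 1, "wx": 0, "wy": 0, "wz": 0}
    - {"dx": 0, "dy": 0, "dz": 1, "wx": 0, "wy": 0, "wz": 0}
    - {"dx": 0, "dy": 0, "dz": 1, "wx": 0, "wy": 0, "wz": 0}
    - {"dx": 0, "dy": 0, "dz": 1, "wx": 0, "wy": 0, "wz": 0}
    - {"dx": 0, "dy": 0, "dz": 1, "wx": 0, "wy": 0, "wz": 0}
    - {"dx": 0, "dy": 0, "dz": 1, "wx": 0, "wy": 0, "wz": 0}
    - {"dx": 0, "dy": 0, "dz": 1, "wx": 0, "wy": 0, "wz": 0}
    - {"dx": 0, "dy": 0, "dz": 1, "wx": 0, "wy": 0, "wz": 0}

```text
time: 5.3
eef_pos: [0.5018, -0.316, 0.1036]
tool_rot: [0.0, 0.982, -0.189, -0.0]
force: [0.2, -0.2, -1.6]
opening: 0.255
finger_force: 30.0
```

```bash
python3 - <<'E'
from h import *
d=dict(np.load("pics/wrist0.npz"));s=dict(eef_pos=np.array([.64965,-.00006,.21401]),tool_rot=[-.0003,.70714,.70708,-.0004])
P=cloud(d,wristT(s,d));hsv=cv2.cvtColor(d["image"],cv2.COLOR_RGB2HSV)
m=(P[...,2]>.024)&(P[...,2]<.045)&(P[...,1]>0)&(P[...,0]>.55)&(P[...,0]<.82)
q=P[m];b=cv2.minAreaRect(q[:,:2].astype(np.float32));print(b)
blk=m&(hsv[...,2]<60)
k=max(range(1),default=0)
l,lab,st,c=cv2.connectedComponentsWithStats(blk.astype(np.uint8));i=1+np.argmax(st[1:,4]);qb=P[lab==i];print("black",st[i],cv2.minAreaRect(qb[:,:2].astype(np.float32)),np.median(qb[:,2]))
# fit yaw/origin: white tall points
from scipy.optimize import minimize
def f(p):
    x0,y0,a=p;c,sn=np.cos(a),np.sin(a);r=q[:,:2]-[x0,y0]
    return c*r[:,0]+sn*r[:,1],-sn*r[:,0]+c*r[:,1]
a=np.deg2rad(b[2]-90 if b[2]>45 else b[2]);print("yaw",a)
X,Y=f((b[0][0],b[0][1],a));print(np.percentile(X,[0,.3,99.7,100]),np.percentile(Y,[0,.3,99.7,100]))
Q=np.c_[X,Y,q[:,2]]
for lo in np.arange(-.09,.09,.006):
    k=(abs(Q[:,1])<.01)&(Q[:,0]>lo)&(Q[:,0]<lo+.006);print(round(lo+.003,3),k.sum(),np.median(Q[k,2]).round(4),end=" | ")
E
```

```text
((0.6848087906837463, 0.09270097315311432), (0.13238978385925293, 0.18018294870853424), 79.75099182128906)
black [ 287   33   88  116 6914] ((0.7251110076904297, 0.08537749946117401), (0.10694985836744308, 0.06982529163360596), 79.78855895996094) 0.028700259337963135
yaw -0.17887893778233327
[-0.09009151 -0.08903133  0.08913653  0.09009145] [-0.06619489 -0.06551736  0.06542883  0.06619487]
-0.087 0 nan | -0.081 0 nan | -0.075 0 nan | -0.069 0 nan | -0.063 0 nan | -0.057 100 0.0355 | -0.051 122 0.0356 | -0.045 101 0.0354 | -0.039 118 0.0263 | -0.033 117 0.0263 | -0.027 121 0.0354 | -0.021 121 0.0356 | -0.015 120 0.0355 | -0.009 122 0.0356 | -0.003 117 0.0356 | 0.003 99 0.0288 | 0.009 115 0.0286 | 0.015 112 0.0289 | 0.021 115 0.0287 | 0.027 112 0.0286 | 0.033 114 0.0287 | 0.039 110 0.0286 | 0.045 112 0.0289 | 0.051 108 0.0287 | 0.057 113 0.0286 | 0.063 114 0.0288 | 0.069 108 0.0287 | 0.075 129 0.029 | 0.081 152 0.0374 | 0.087 107 0.0378 |
  return _methods._mean(a, axis=axis, dtype=dtype,
  ret = ret.dtype.type(ret / rcount)
```

move_arm:
  motion:
    - {"dx": 0, "dy": 2.21, "dz": 0, "wx": 0, "wy": 0, "wz": 0.01}
    - {"dx": 0, "dy": 2.21, "dz": 0, "wx": 0, "wy": 0, "wz": 0.01}
    - {"dx": 0, "dy": 2.21, "dz": 0, "wx": 0, "wy": 0, "wz": 0.01}
    - {"dx": 0, "dy": 2.21, "dz": 0, "wx": 0, "wy": 0, "wz": 0.01}
    - {"dx": 0, "dy": 2.21, "dz": 0, "wx": 0, "wy": 0, "wz": 0.01}
    - {"dx": 0, "dy": 2.21, "dz": 0, "wx": 0, "wy": 0, "wz": 0.01}
    - {"dx": 0, "dy": 2.21, "dz": 0, "wx": 0, "wy": 0, "wz": 0.01}
    - {"dx": 0, "dy": 2.21, "dz": 0, "wx": 0, "wy": 0, "wz": 0.01}
    - {"dx": 0, "dy": 2.21, "dz": 0, "wx": 0, "wy": 0, "wz": 0.01}
    - {"dx": 0, "dy": 2.21, "dz": 0, "wx": 0, "wy": 0, "wz": 0.01}

```text
time: 6.13
eef_pos: [0.5018, -0.0941, 0.1032]
tool_rot: [-0.0, 0.99, -0.139, 0.0]
force: [-0.4, -0.1, -1.4]
opening: 0.259
finger_force: 30.0
```

move_arm:
  motion:
    - {"dx": 0, "dy": 2.21, "dz": -0.4, "wx": 0.001, "wy": 0.005, "wz": 0.01}
    - {"dx": 0, "dy": 2.21, "dz": -0.4, "wx": 0.001, "wy": 0.005, "wz": 0.01}
    - {"dx": 0, "dy": 2.21, "dz": -0.4, "wx": 0.001, "wy": 0.005, "wz": 0.01}
    - {"dx": 0, "dy": 2.21, "dz": -0.4, "wx": 0.001, "wy": 0.005, "wz": 0.01}
    - {"dx": 0, "dy": 2.21, "dz": -0.4, "wx": 0.001, "wy": 0.005, "wz": 0.01}
    - {"dx": 0, "dy": 2.21, "dz": -0.4, "wx": 0.001, "wy": 0.005, "wz": 0.01}
    - {"dx": 0, "dy": 2.21, "dz": -0.4, "wx": 0.001, "wy": 0.005, "wz": 0.01}
    - {"dx": 0, "dy": 2.21, "dz": -0.4, "wx": 0.001, "wy": 0.005, "wz": 0.01}
    - {"dx": 0, "dy": 2.21, "dz": -0.4, "wx": 0.001, "wy": 0.005, "wz": 0.01}
    - {"dx": -0.07, "dy": 2.21, "dz": -0.4, "wx": 0.001, "wy": 0.005, "wz": 0.01}

```text
time: 6.97
eef_pos: [0.5014, 0.127, 0.063]
tool_rot: [-0.001, 0.996, -0.089, -0.025]
force: [-0.1, -0.1, -1.6]
opening: 0.26
finger_force: 30.0
```

```bash
cat > m.py <<'E'
from h import *
import sys
O=np.array([.6868,.0923]);A=-.1786
def nest(P):
    q=P[...,:2]-O;c,s=np.cos(A),np.sin(A)
    return np.stack([c*q[...,0]+s*q[...,1],-s*q[...,0]+c*q[...,1],P[...,2]],-1)
def state(s):
    N=nest(s["eef_pos"][None])[0]*1e3;M=quat(s).as_matrix()
    print("t",round(s["time"],2),"TCP nest mm",N.round(1),"yaw",np.arctan2(M[1,0],M[0,0]).round(4),"pitch(nose up)",np.arcsin(M[2,0]).round(4),"F",s["force"].round(2),"M",s["moment"].round(2),"j",s["joints"].round(2))
if __name__=="__main__":
    n=sys.argv[1];s=bot.read_state();d=bot.snapshot("wrist");state(s)
    np.savez(f"pics/{n}.npz",**d,pos=s["eef_pos"],rot=s["tool_rot"])
    cv2.imwrite(f"pics/{n}.png",cv2.resize(d["image"][:,:,::-1],(800,600)))
    N=nest(cloud(d,wristT(s,d)))*1e3;np.save(f"pics/{n}_N.npy",N)
    for lo in range(-130,92,6):
        print(lo+3,end=": ")
        for y in(-45,-12,-5,5,12,45):
            k=(abs(N[...,0]-lo-3)<3)&(abs(N[...,1]-y)<3);print(round(float(np.median(N[k][:,2])),1) if k.sum()>4 else "-",end=" ")
        print()
E
python3 m.py w3
```

```text
t 6.97 TCP nest mm [-188.7    1.2   63. ] yaw -0.1789 pitch(nose up) -0.0507 F [-0.1  -0.07 -1.62] M [ 0.01 -0.   -0.06] j [-0.54  0.49  0.29  2.01 -0.24  0.71 -1.83]
-127: -0.8 69.3 69.4 69.4 69.3 -0.6 
-121: -0.9 69.3 69.3 69.3 69.2 -0.6 
-115: -3.3 69.3 69.2 69.0 69.0 -0.8 
-109: -4.0 69.1 69.0 69.1 68.9 -0.8 
-103: -3.6 68.8 68.9 68.9 68.9 -0.8 
-97: -3.3 68.8 68.6 68.8 68.8 -0.9 
-91: 29.7 68.5 68.7 68.6 68.6 29.7 
-85: 30.5 68.5 68.6 68.4 68.5 30.3 
-79: 30.4 68.3 68.4 68.3 68.3 30.4 
-73: 30.4 68.0 68.2 68.2 68.1 30.2 
-67: 30.5 68.0 68.1 68.3 68.1 30.3 
-61: 31.4 - - - - 31.4 
-55: - - - - - - 
-49: - - - - - - 
-43: - - - - - - 
-37: - - - - - - 
-31: - - - - - - 
-25: - - - - - - 
-19: - - - - - - 
-13: - - - - - - 
-7: - - - - - - 
-1: - - - - - - 
5: - - - - - - 
11: - - - - - - 
17: - - - - - - 
23: - - - - - - 
29: - - - - - - 
35: - - - - - - 
41: - - - - - - 
47: - - - - - - 
53: - - - - - - 
59: - - - - - - 
65: - - - - - - 
71: - - - - - - 
77: - - - - - - 
83: - - - - - - 
89: - - - - - -
```

View pics/w3.png

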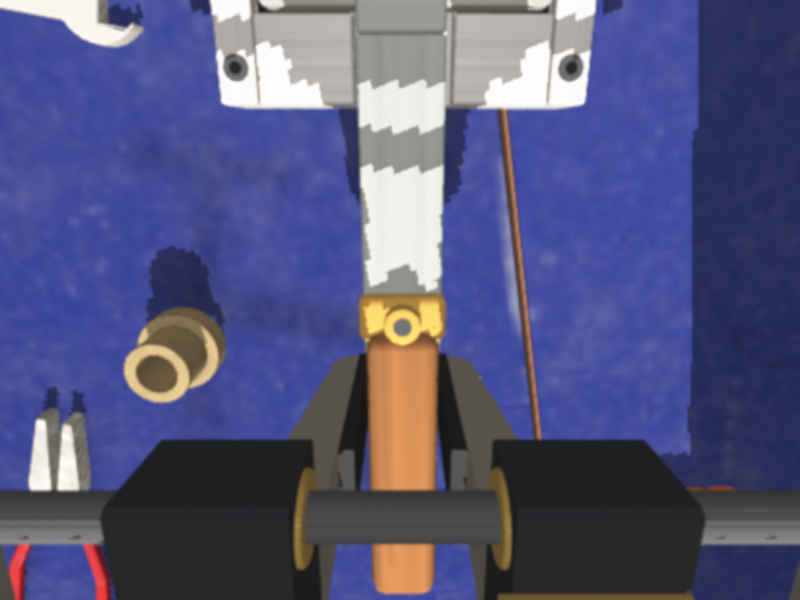

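The view shows the blade at (400,150) centred over the slot between (352,60) and (450,60), with its tip at about (400,32). I'll measure the tip and lateral centring from the saved cloud.

```bash
python3 - <<'E'
import numpy as np
N=np.load("pics/w3_N.npy")
m=(N[...,2]>60)&(N[...,2]<75)&(abs(N[...,1])<9)&(N[...,0]<-20);print("tip x",np.percentile(N[m][:,0],[99,100]))
for x in(-115,-100,-80,-70):
    k=(abs(N[...,0]-x)<3)&(N[...,2]>60)&(N[...,2]<75);print(x,N[k][:,1].min(),N[k][:,1].max())
k=(abs(N[...,0]+80)<4)&(N[...,2]>27)&(N[...,2]<34);y=N[k][:,1];print("slot",y[y<0].max(),y[y>0].min(),y.min(),y.max())
k=(abs(N[...,1])>25)&(abs(N[...,1])<50)&(N[...,2]>25)&(N[...,2]<40);X=N[k];print("near face x",np.percentile(X[:,0],[0.3,1]))
print(np.nanmax(N[N[...,2]<60][:,0]))
k=(abs(N[...,1])>25)&(abs(N[...,1])<45)&(N[...,0]>-66)
q=N[k]; 
for x in np.arange(-66,-56,1): 
    j=(abs(q[:,0]-x)<.5)&(q[:,2]<50);print(x,j.sum(),q[j][:,2].mean().round(1) if j.sum() else 0,end=" | ")
E
```

```text
tip x [-67.60885324 -66.78188401]
-115 -12.38571287898021 13.241948894358975
-100 -12.5814817180928 13.367420637251797
-80 -12.577201926427152 13.47650752230613
-70 -12.225096453643369 13.591971178504366
slot -18.253954812861316 17.617276895861064 -66.35293638624186 65.99678710779868
near face x [-92.41865499 -92.11418135]
-51.61822924870915
-66 77 30.4 | -65 152 30.5 | -64 140 30.4 | -63 127 29.9 | -62 127 30.7 | -61 380 32.2 | -60 118 35.2 | -59 0 0 | -58 0 0 | -57 0 0 |
```

move_arm:
  motion:
    - {"dx": -0.02, "dy": -0.1, "dz": -0.6, "wx": 0, "wy": 0, "wz": 0}
    - {"dx": 0, "dy": 0, "dz": -0.6, "wx": 0, "wy": 0, "wz": 0}
    - {"dx": 0, "dy": 0, "dz": -0.6, "wx": 0, "wy": 0, "wz": 0}
    - {"dx": 0, "dy": 0, "dz": -0.6, "wx": 0, "wy": 0, "wz": 0}
    - {"dx": 0, "dy": 0, "dz": -0.6, "wx": 0, "wy": 0, "wz": 0}
    - {"dx": 0, "dy": 0, "dz": -0.6, "wx": 0, "wy": 0, "wz": 0}
    - {"dx": 0, "dy": 0, "dz": -0.6, "wx": 0, "wy": 0, "wz": 0}
    - {"dx": 0, "dy": 0, "dz": 0, "wx": 0, "wy": 0, "wz": 0}
    - {"dx": 0, "dy": 0, "dz": 0, "wx": 0, "wy": 0, "wz": 0}
    - {"dx": 0, "dy": 0, "dz": 0, "wx": 0, "wy": 0, "wz": 0}

```text
time: 7.85
eef_pos: [0.5011, 0.1249, 0.0207]
tool_rot: [-0.001, 0.996, -0.09, -0.025]
force: [0.5, -0.4, -1.7]
opening: 0.259
finger_force: 30.0
```

```bash
python3 m.py w4 | sed -n '1p;5,13p'
```

```text
t 7.85 TCP nest mm [-188.6   -0.9   20.7] yaw -0.1794 pitch(nose up) -0.0508 F [ 0.52 -0.43 -1.68] M [ 0.05  0.04 -0.01] j [-0.51  0.57  0.27  2.03 -0.28  0.63 -1.8 ]
-109: -4.0 26.8 26.7 26.7 25.9 -0.7 
-103: -3.9 26.5 26.6 26.5 25.9 -0.7 
-97: -2.9 26.6 26.4 26.3 25.6 -0.6 
-91: 29.7 26.3 26.3 26.4 20.0 29.9 
-85: 30.4 26.1 26.2 26.3 20.1 30.4 
-79: 30.3 26.0 26.1 26.1 20.1 30.3 
-73: 30.4 25.8 25.9 25.8 20.2 30.4 
-67: 30.4 25.8 25.9 25.8 19.7 30.3 
-61: - - - - - -
```

move_arm:
  motion:
    - {"dx": 0, "dy": 0, "dz": -0.05, "wx": 0, "wy": 0, "wz": 0}
    - {"dx": 0, "dy": 0, "dz": -0.05, "wx": 0, "wy": 0, "wz": 0}
    - {"dx": 0, "dy": 0, "dz": -0.05, "wx": 0, "wy": 0, "wz": 0}
    - {"dx": 0, "dy": 0, "dz": -0.05, "wx": 0, "wy": 0, "wz": 0}
    - {"dx": 0, "dy": 0, "dz": 0, "wx": 0, "wy": 0, "wz": 0}
    - {"dx": 0, "dy": 0, "dz": 0, "wx": 0, "wy": 0, "wz": 0}
    - {"dx": 0, "dy": 0, "dz": 0, "wx": 0, "wy": 0, "wz": 0}
    - {"dx": 0, "dy": 0, "dz": 0, "wx": 0, "wy": 0, "wz": 0}
    - {"dx": 0, "dy": 0, "dz": 0, "wx": 0, "wy": 0, "wz": 0}
    - {"dx": 0, "dy": 0, "dz": 0, "wx": 0, "wy": 0, "wz": 0}

```text
time: 8.73
eef_pos: [0.5009, 0.125, 0.0186]
tool_rot: [-0.001, 0.996, -0.089, -0.025]
force: [0.2, -1.0, -1.5]
opening: 0.257
finger_force: 30.0
```

```bash
python3 m.py w5 | sed -n '1p;5,13p'
```

```text
t 8.73 TCP nest mm [-188.7   -0.9   18.6] yaw -0.1793 pitch(nose up) -0.051 F [ 0.18 -1.03 -1.5 ] M [ 0.09  0.05 -0.01] j [-0.51  0.57  0.26  2.03 -0.28  0.62 -1.8 ]
-109: -3.9 24.6 24.6 24.5 24.0 -0.7 
-103: -3.9 24.4 24.5 24.5 23.9 -0.8 
-97: -3.6 24.5 24.4 24.4 23.4 -0.8 
-91: 29.6 24.3 24.3 24.2 20.0 29.7 
-85: 30.4 24.0 24.1 24.1 20.0 30.3 
-79: 30.4 24.0 24.0 24.0 20.2 30.3 
-73: 30.4 23.6 23.7 23.6 19.9 30.3 
-67: 30.2 23.8 23.7 23.8 20.0 30.4 
-61: - - - - - -
```

move_arm:
  motion:
    - {"dx": 0.02, "dy": 0.1, "dz": 0.03, "wx": 0, "wy": 0, "wz": 0}
    - {"dx": 0, "dy": 0, "dz": 0, "wx": 0, "wy": 0, "wz": 0}
    - {"dx": 0.236, "dy": -0.043, "dz": 0, "wx": 0, "wy": 0, "wz": 0}
    - {"dx": 0.236, "dy": -0.043, "dz": 0, "wx": 0, "wy": 0, "wz": 0}
    - {"dx": 0.236, "dy": -0.043, "dz": 0, "wx": 0, "wy": 0, "wz": 0}
    - {"dx": 0.236, "dy": -0.043, "dz": 0, "wx": 0, "wy": 0, "wz": 0}
    - {"dx": 0, "dy": 0, "dz": 0, "wx": 0, "wy": 0, "wz": 0}
    - {"dx": 0, "dy": 0, "dz": 0, "wx": 0, "wy": 0, "wz": 0}
    - {"dx": 0, "dy": 0, "dz": 0, "wx": 0, "wy": 0, "wz": 0}
    - {"dx": 0, "dy": 0, "dz": 0, "wx": 0, "wy": 0, "wz": 0}

```text
time: 9.62
eef_pos: [0.5104, 0.1242, 0.0188]
tool_rot: [-0.001, 0.996, -0.089, -0.026]
force: [-0.2, 0.6, -1.2]
opening: 0.26
finger_force: 30.0
```

```bash
python3 m.py w6 | sed -n '1p;5,13p'
```

```text
t 9.62 TCP nest mm [-1.793e+02  1.000e-01  1.880e+01] yaw -0.1792 pitch(nose up) -0.0512 F [-0.18  0.63 -1.17] M [ 0.05  0.05 -0.01] j [-0.5   0.58  0.27  2.01 -0.28  0.64 -1.79]
-109: -4.2 25.2 25.1 25.0 24.6 -0.8 
-103: -3.7 24.9 24.9 24.9 24.5 -0.7 
-97: -3.4 24.7 24.7 24.8 24.7 -0.7 
-91: 29.9 24.5 24.7 24.7 23.7 30.1 
-85: 30.4 24.2 24.5 24.5 23.5 30.3 
-79: 30.4 24.1 24.4 24.4 23.7 30.4 
-73: 30.4 24.1 24.3 24.4 23.5 30.4 
-67: 30.5 23.7 24.0 23.9 23.0 30.3 
-61: 31.1 28.8 28.3 27.7 28.2 30.9
```

move_arm:
  motion:
    - {"dx": 0.25, "dy": -0.045, "dz": 0, "wx": 0, "wy": 0, "wz": 0}
    - {"dx": 0.25, "dy": -0.045, "dz": 0, "wx": 0, "wy": 0, "wz": 0}
    - {"dx": 0.25, "dy": -0.045, "dz": 0, "wx": 0, "wy": 0, "wz": 0}
    - {"dx": 0.25, "dy": -0.045, "dz": 0, "wx": 0, "wy": 0, "wz": 0}
    - {"dx": 0, "dy": 0, "dz": 0, "wx": 0, "wy": 0, "wz": 0}
    - {"dx": 0, "dy": 0, "dz": 0, "wx": 0, "wy": 0, "wz": 0}
    - {"dx": 0, "dy": 0, "dz": 0, "wx": 0, "wy": 0, "wz": 0}
    - {"dx": 0, "dy": 0, "dz": 0, "wx": 0, "wy": 0, "wz": 0}
    - {"dx": 0, "dy": 0, "dz": 0, "wx": 0, "wy": 0, "wz": 0}
    - {"dx": 0, "dy": 0, "dz": 0, "wx": 0, "wy": 0, "wz": 0}

```text
time: 10.5
eef_pos: [0.5205, 0.1225, 0.0189]
tool_rot: [-0.001, 0.996, -0.089, -0.025]
force: [0.7, -0.8, -1.3]
opening: 0.257
finger_force: 30.0
```

```bash
python3 - <<'E'
import numpy as np
# tip path (top edge) relative to start, pivot at (0,26): plan plate angle th, radius r
x0,z0=-47.,24.0
pr=(x0,z0)
for th in range(0,106,8):
    t=np.deg2rad(th);r=47-5*th/100
    p=(-r*np.cos(t),26.5+r*np.sin(t))
    d=(p[0]-pr[0],p[1]-pr[1]);pr=p
    print(th,np.round(p,1),"step",np.round(d,1),"world cm",np.round([d[0]*.0984,-d[0]*.01777,d[1]*.1],3))
E
```

```text
0 [-47.   26.5] step [0.  2.5] world cm [ 0.   -0.    0.25]
8 [-46.1  33. ] step [0.9 6.5] world cm [ 0.084 -0.015  0.649]
16 [-44.4  39.2] step [1.7 6.2] world cm [ 0.171 -0.031  0.625]
24 [-41.8  45.1] step [2.6 5.9] world cm [ 0.253 -0.046  0.589]
32 [-38.5  50.6] step [3.3 5.4] world cm [ 0.329 -0.059  0.543]
40 [-34.5  55.4] step [4.  4.9] world cm [ 0.396 -0.072  0.487]
48 [-29.8  59.6] step [4.6 4.2] world cm [ 0.455 -0.082  0.422]
56 [-24.7  63.1] step [5.1 3.5] world cm [ 0.504 -0.091  0.35 ]
64 [-19.2  65.9] step [5.5 2.7] world cm [ 0.543 -0.098  0.272]
72 [-13.4  67.8] step [5.8 1.9] world cm [ 0.57  -0.103  0.191]
80 [-7.5 68.8] step [5.9 1.1] world cm [ 0.585 -0.106  0.107]
88 [-1.5 69.1] step [6.  0.2] world cm [ 0.588 -0.106  0.023]
96 [ 4.4 68.5] step [ 5.9 -0.6] world cm [ 0.58  -0.105 -0.061]
104 [10.1 67.1] step [ 5.7 -1.4] world cm [ 0.561 -0.101 -0.141]
```

move_arm:
  motion:
    - {"dx": 0, "dy": 0, "dz": 0.1, "wx": 0, "wy": 0, "wz": 0}
    - {"dx": 0, "dy": 0, "dz": 0.1, "wx": 0, "wy": 0, "wz": 0}
    - {"dx": 0, "dy": 0, "dz": 0.1, "wx": 0, "wy": 0, "wz": 0}
    - {"dx": 0.028, "dy": -0.005, "dz": 0.216, "wx": 0, "wy": 0, "wz": 0}
    - {"dx": 0.028, "dy": -0.005, "dz": 0.216, "wx": 0, "wy": 0, "wz": 0}
    - {"dx": 0.028, "dy": -0.005, "dz": 0.216, "wx": 0, "wy": 0, "wz": 0}
    - {"dx": 0.057, "dy": -0.01, "dz": 0.208, "wx": 0, "wy": 0, "wz": 0}
    - {"dx": 0.057, "dy": -0.01, "dz": 0.208, "wx": 0, "wy": 0, "wz": 0}
    - {"dx": 0.057, "dy": -0.01, "dz": 0.208, "wx": 0, "wy": 0, "wz": 0}
    - {"dx": 0, "dy": 0, "dz": 0, "wx": 0, "wy": 0, "wz": 0}

```text
time: 11.33
eef_pos: [0.5233, 0.122, 0.035]
tool_rot: [-0.002, 0.996, -0.089, -0.025]
force: [0.3, -0.5, -2.1]
opening: 0.255
finger_force: 30.0
```

```bash
cat > side.py <<'E'
from m import *
n=sys.argv[1]
s=bot.read_state();state(s)
for c in("side","scene"):
    d=bot.snapshot(c);N=nest(cloud(d))*1e3
    K=d["camera_matrix"];T=d["world_to_cam"];p=T@[*O,.04,1];u=K@p[:3];u=(u[:2]/u[2]).astype(int)
    x0=max(u[0]-75,0);y0=max(u[1]-75,0)
    cv2.imwrite(f"pics/{c}_{n}.png",cv2.resize(d["image"][y0:y0+120,x0:x0+150,::-1],(600,480),interpolation=cv2.INTER_CUBIC))
    if c=="side":
        for y in(-40,0,40):
            k=(abs(N[...,1]-y)<8)&(N[...,0]>-70)&(N[...,0]<90)&(N[...,2]>20)&(N[...,2]<110)
            q=N[k];print("y",y,[(int(x),round(float(np.median(q[abs(q[:,0]-x)<4][:,2])),1)) for x in range(-64,88,8) if (abs(q[:,0]-x)<4).sum()>2])
E
python3 side.py a; python3 -c "
import cv2,numpy as np
a=cv2.imread('pics/side_a.png');b=cv2.imread('pics/scene_a.png');cv2.imwrite('pics/ab.png',cv2.resize(np.hstack([a,b]),(800,320)))"
```

```text
t 11.33 TCP nest mm [-166.2    0.2   35. ] yaw -0.1793 pitch(nose up) -0.0507 F [ 0.28 -0.55 -2.15] M [ 0.11  0.36 -0.01] j [-0.5   0.57  0.28  1.97 -0.27  0.68 -1.79]
y -40 [(-64, 32.0), (-56, 51.1), (-48, 52.9), (-40, 50.2), (-32, 48.7), (-24, 45.7), (-16, 41.8), (-8, 40.4), (0, 38.2), (8, 31.1), (16, 30.3), (24, 30.1), (32, 30.2), (40, 30.6), (48, 30.1), (56, 30.1), (64, 30.6), (72, 31.5), (80, 38.6)]
y 0 [(-64, 41.7), (-56, 45.5), (-48, 37.5), (-40, 51.5), (-32, 45.1), (-24, 46.2), (-16, 42.7), (-8, 40.0), (0, 38.3), (8, 30.8), (16, 29.7), (24, 30.3), (32, 30.2), (40, 30.3), (48, 29.2), (56, 29.1), (64, 30.4), (72, 30.9), (80, 37.7)]
y 40 [(-64, 32.3), (-56, 50.1), (-48, 50.4), (-40, 47.8), (-32, 45.8), (-24, 45.2), (-16, 40.5), (-8, 39.5), (0, 36.2), (8, 31.1), (16, 30.1), (24, 30.9), (32, 30.5), (40, 30.3), (48, 29.8), (56, 30.6), (64, 30.6), (72, 31.4), (80, 38.8)]
```

View pics/ab.png

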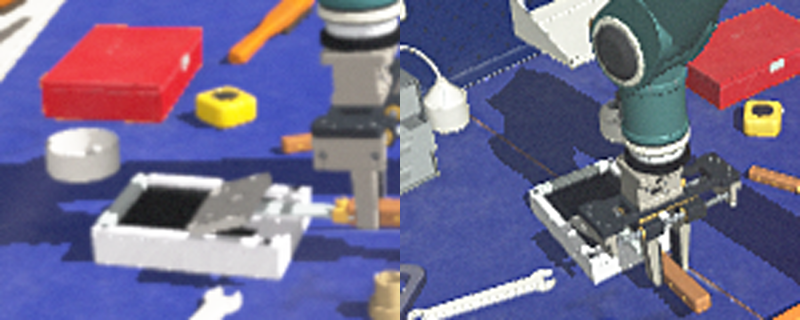

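The side view shows the plate tilted about 16° on the blade, level across its width, with its far edge at the step. I'll continue along the arc.

move_arm:
  motion:
    - {"dx": 0.084, "dy": -0.015, "dz": 0.196, "wx": 0, "wy": 0, "wz": 0}
    - {"dx": 0.084, "dy": -0.015, "dz": 0.196, "wx": 0, "wy": 0, "wz": 0}
    - {"dx": 0.084, "dy": -0.015, "dz": 0.196, "wx": 0, "wy": 0, "wz": 0}
    - {"dx": 0.11, "dy": -0.02, "dz": 0.181, "wx": 0, "wy": 0, "wz": 0}
    - {"dx": 0.11, "dy": -0.02, "dz": 0.181, "wx": 0, "wy": 0, "wz": 0}
    - {"dx": 0.11, "dy": -0.02, "dz": 0.181, "wx": 0, "wy": 0, "wz": 0}
    - {"dx": 0.132, "dy": -0.024, "dz": 0.162, "wx": 0, "wy": 0, "wz": 0}
    - {"dx": 0.132, "dy": -0.024, "dz": 0.162, "wx": 0, "wy": 0, "wz": 0}
    - {"dx": 0.132, "dy": -0.024, "dz": 0.162, "wx": 0, "wy": 0, "wz": 0}
    - {"dx": 0, "dy": 0, "dz": 0, "wx": 0, "wy": 0, "wz": 0}

```text
time: 12.27
eef_pos: [0.5336, 0.1202, 0.0512]
tool_rot: [-0.002, 0.996, -0.09, -0.025]
force: [0.2, 0.1, -1.7]
opening: 0.259
finger_force: 30.0
```

```bash
python3 side.py b
```

```text
t 12.27 TCP nest mm [-155.7    0.2   51.2] yaw -0.1795 pitch(nose up) -0.0499 F [ 0.21  0.15 -1.73] M [0.15 0.22 0.03] j [-0.5   0.55  0.29  1.95 -0.26  0.72 -1.8 ]
y -40 [(-56, 27.4), (-48, 28.0), (-40, 70.1), (-32, 26.9), (-24, 27.3), (-16, 39.8), (-8, 45.1), (8, 30.3), (16, 29.9), (24, 30.0), (32, 29.9), (40, 30.0), (48, 30.6), (56, 30.3), (64, 29.7), (72, 32.1), (80, 39.6)]
y 0 [(-64, 57.9), (-56, 40.4), (-48, 27.8), (-40, 58.8), (-32, 26.9), (-24, 27.2), (-16, 27.7), (-8, 46.4), (8, 29.9), (16, 29.8), (24, 30.7), (32, 30.8), (40, 30.3), (48, 30.6), (56, 30.7), (64, 30.6), (72, 30.6), (80, 38.5)]
y 40 [(-64, 31.9), (-56, 27.3), (-48, 27.5), (-40, 73.6), (-32, 60.5), (-24, 48.9), (-16, 40.2), (-8, 34.1), (0, 36.9), (8, 29.9), (16, 30.5), (24, 30.1), (32, 30.5), (40, 30.1), (48, 30.0), (56, 30.3), (64, 29.9), (72, 30.6), (80, 38.5)]
```

move_arm:
  motion:
    - {"dx": 0.152, "dy": -0.027, "dz": 0.14, "wx": 0, "wy": 0, "wz": 0}
    - {"dx": 0.152, "dy": -0.027, "dz": 0.14, "wx": 0, "wy": 0, "wz": 0}
    - {"dx": 0.152, "dy": -0.027, "dz": 0.14, "wx": 0, "wy": 0, "wz": 0}
    - {"dx": 0.168, "dy": -0.03, "dz": 0.117, "wx": 0, "wy": 0, "wz": 0}
    - {"dx": 0.168, "dy": -0.03, "dz": 0.117, "wx": 0, "wy": 0, "wz": 0}
    - {"dx": 0.168, "dy": -0.03, "dz": 0.117, "wx": 0, "wy": 0, "wz": 0}
    - {"dx": 0.181, "dy": -0.033, "dz": 0.09, "wx": 0, "wy": 0, "wz": 0}
    - {"dx": 0.181, "dy": -0.033, "dz": 0.09, "wx": 0, "wy": 0, "wz": 0}
    - {"dx": 0.181, "dy": -0.033, "dz": 0.09, "wx": 0, "wy": 0, "wz": 0}
    - {"dx": 0, "dy": 0, "dz": 0, "wx": 0, "wy": 0, "wz": 0}

```text
time: 13.2
eef_pos: [0.5486, 0.1174, 0.0615]
tool_rot: [-0.002, 0.996, -0.09, -0.025]
force: [-0.2, -0.2, -1.8]
opening: 0.261
finger_force: 30.0
```

```bash
python3 side.py c; python3 -c "
import cv2,numpy as np
a=cv2.imread('pics/side_b.png');b=cv2.imread('pics/side_c.png');cv2.imwrite('pics/bc.png',cv2.resize(np.hstack([a,b]),(800,320)))"
```

```text
t 13.2 TCP nest mm [-140.4    0.2   61.5] yaw -0.1795 pitch(nose up) -0.05 F [-0.17 -0.17 -1.76] M [0.05 0.11 0.05] j [-0.49  0.56  0.3   1.91 -0.25  0.76 -1.79]
y -40 [(-64, 31.8), (-56, 27.7), (-48, 27.2), (-40, 27.1), (-32, 26.5), (-24, 27.3), (-16, 65.4), (-8, 28.0), (24, 30.7), (32, 30.2), (40, 29.5), (48, 30.2), (56, 30.3), (64, 29.8), (72, 31.6), (80, 38.5)]
y 0 [(-64, 69.3), (-56, 68.4), (-48, 24.8), (-40, 28.1), (-32, 28.3), (-24, 67.9), (-16, 67.3), (-8, 30.0), (16, 31.3), (24, 30.1), (32, 30.2), (40, 30.1), (48, 30.0), (56, 29.8), (64, 30.2), (72, 30.8), (80, 37.9)]
y 40 [(-64, 31.9), (-56, 28.1), (-48, 27.2), (-40, 27.4), (-24, 83.5), (-16, 72.8), (-8, 44.0), (8, 29.8), (16, 30.1), (24, 29.7), (32, 29.9), (40, 30.3), (48, 31.1), (56, 31.2), (64, 30.9), (72, 30.8), (80, 39.2)]
```

View pics/bc.png

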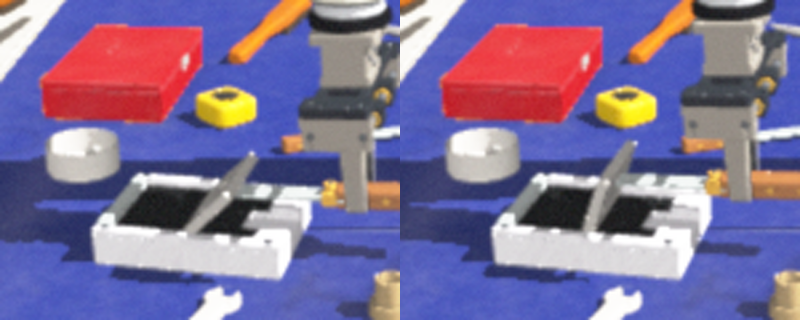

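The plate is at about 65° (side crop, 610,190), still carried by the blade tip. I'll take it to and past upright.

move_arm:
  motion:
    - {"dx": 0.19, "dy": -0.034, "dz": 0.064, "wx": 0, "wy": 0, "wz": 0}
    - {"dx": 0.19, "dy": -0.034, "dz": 0.064, "wx": 0, "wy": 0, "wz": 0}
    - {"dx": 0.19, "dy": -0.034, "dz": 0.064, "wx": 0, "wy": 0, "wz": 0}
    - {"dx": 0.195, "dy": -0.035, "dz": 0.036, "wx": 0, "wy": 0, "wz": 0}
    - {"dx": 0.195, "dy": -0.035, "dz": 0.036, "wx": 0, "wy": 0, "wz": 0}
    - {"dx": 0.195, "dy": -0.035, "dz": 0.036, "wx": 0, "wy": 0, "wz": 0}
    - {"dx": 0.196, "dy": -0.035, "dz": 0, "wx": 0, "wy": 0, "wz": 0}
    - {"dx": 0.196, "dy": -0.035, "dz": 0, "wx": 0, "wy": 0, "wz": 0}
    - {"dx": 0.196, "dy": -0.035, "dz": 0, "wx": 0, "wy": 0, "wz": 0}
    - {"dx": 0, "dy": 0, "dz": 0, "wx": 0, "wy": 0, "wz": 0}

```text
time: 14.13
eef_pos: [0.5658, 0.1142, 0.0642]
tool_rot: [-0.001, 0.996, -0.09, -0.025]
force: [1.4, 0.1, -1.8]
opening: 0.254
finger_force: 30.0
```

```bash
python3 side.py d
```

```text
t 14.13 TCP nest mm [-1.229e+02  1.000e-01  6.420e+01] yaw -0.1795 pitch(nose up) -0.0505 F [ 1.38  0.12 -1.76] M [ 0.14  0.1  -0.02] j [-0.47  0.57  0.3   1.87 -0.25  0.79 -1.78]
y -40 [(-64, 32.2), (-56, 27.3), (-48, 27.2), (-40, 27.3), (-32, 27.0), (-24, 28.1), (-16, 28.0), (-8, 27.4), (0, 65.8), (8, 90.1), (16, 89.1), (48, 29.9), (56, 30.5), (64, 30.8), (72, 31.1), (80, 39.2)]
y 0 [(-64, 72.4), (-56, 72.1), (-48, 24.3), (-40, 28.3), (-32, 28.5), (-24, 27.5), (-16, 70.9), (-8, 27.8), (0, 56.0), (8, 84.4), (32, 29.6), (40, 30.0), (48, 29.6), (56, 30.8), (64, 30.6), (72, 31.6), (80, 38.5)]
y 40 [(-64, 31.2), (-56, 27.3), (-48, 28.5), (-40, 27.1), (-24, 26.9), (-16, 26.9), (-8, 28.0), (0, 60.4), (8, 86.9), (16, 31.1), (24, 31.0), (32, 29.3), (40, 29.7), (48, 30.0), (56, 30.4), (64, 30.2), (72, 31.8), (80, 38.2)]
```

move_arm:
  motion:
    - {"dx": 0.15, "dy": -0.027, "dz": 0, "wx": 0, "wy": 0, "wz": 0}
    - {"dx": 0.15, "dy": -0.027, "dz": 0, "wx": 0, "wy": 0, "wz": 0}
    - {"dx": 0.15, "dy": -0.027, "dz": 0, "wx": 0, "wy": 0, "wz": 0}
    - {"dx": 0.15, "dy": -0.027, "dz": 0, "wx": 0, "wy": 0, "wz": 0}
    - {"dx": 0.15, "dy": -0.027, "dz": 0, "wx": 0, "wy": 0, "wz": 0}
    - {"dx": 0.15, "dy": -0.027, "dz": 0, "wx": 0, "wy": 0, "wz": 0}
    - {"dx": 0.15, "dy": -0.027, "dz": 0, "wx": 0, "wy": 0, "wz": 0}
    - {"dx": 0, "dy": 0, "dz": 0, "wx": 0, "wy": 0, "wz": 0}
    - {"dx": 0, "dy": 0, "dz": 0, "wx": 0, "wy": 0, "wz": 0}
    - {"dx": 0, "dy": 0, "dz": 0, "wx": 0, "wy": 0, "wz": 0}

```text
time: 15.07
eef_pos: [0.5758, 0.1125, 0.0641]
tool_rot: [-0.001, 0.996, -0.089, -0.026]
force: [0.0, 0.2, -2.2]
opening: 0.255
finger_force: 30.0
```

```bash
python3 side.py e
```

```text
t 15.07 TCP nest mm [-112.9    0.2   64.1] yaw -0.1793 pitch(nose up) -0.0511 F [ 0.04  0.22 -2.23] M [0.12 0.05 0.01] j [-0.46  0.59  0.3   1.84 -0.25  0.8  -1.78]
y -40 [(-64, 31.4), (-56, 27.4), (-48, 27.7), (-40, 27.6), (-32, 26.8), (-24, 27.9), (-16, 27.4), (-8, 26.9), (0, 29.0), (8, 35.1), (16, 40.5), (24, 39.8), (32, 39.7), (40, 40.4), (48, 40.0), (56, 39.8), (64, 39.9), (72, 34.4), (80, 38.3)]
y 0 [(-64, 72.4), (-56, 71.7), (-48, 27.0), (-40, 27.7), (-32, 50.1), (-24, 70.2), (-16, 49.6), (-8, 69.9), (0, 31.0), (8, 40.2), (16, 40.2), (24, 40.6), (32, 41.1), (48, 36.7), (56, 40.0), (64, 39.7), (72, 36.1), (80, 38.1)]
y 40 [(-64, 31.3), (-56, 27.5), (-48, 27.4), (-40, 27.3), (-32, 27.5), (-24, 27.3), (-16, 27.2), (0, 30.4), (8, 36.5), (16, 39.3), (24, 40.8), (32, 40.7), (40, 39.0), (48, 40.4), (56, 39.7), (64, 40.5), (72, 34.5), (80, 39.0)]
```

The plate has landed upside down at about x 8 to 68, with its top face at 40 mm. Next I'll retract, pitch the nose down 0.2 and drop behind its near edge.

move_arm:
  motion:
    - {"dx": -0.394, "dy": 0.071, "dz": 0, "wx": 0, "wy": 0, "wz": 0}
    - {"dx": -0.394, "dy": 0.071, "dz": 0, "wx": 0, "wy": 0, "wz": 0}
    - {"dx": -0.394, "dy": 0.071, "dz": 0, "wx": 0, "wy": 0, "wz": 0}
    - {"dx": 0, "dy": 0, "dz": 0, "wx": 0.007, "wy": 0.039, "wz": 0}
    - {"dx": 0, "dy": 0, "dz": 0, "wx": 0.007, "wy": 0.039, "wz": 0}
    - {"dx": 0, "dy": 0, "dz": 0, "wx": 0.007, "wy": 0.039, "wz": 0}
    - {"dx": 0, "dy": 0, "dz": 0, "wx": 0.007, "wy": 0.039, "wz": 0}
    - {"dx": 0, "dy": 0, "dz": 0, "wx": 0.007, "wy": 0.039, "wz": 0}
    - {"dx": 0, "dy": 0, "dz": 0, "wx": 0, "wy": 0, "wz": 0}
    - {"dx": 0, "dy": 0, "dz": 0, "wx": 0, "wy": 0, "wz": 0}

```text
time: 16.0
eef_pos: [0.5639, 0.1144, 0.0638]
tool_rot: [-0.01, 0.988, -0.089, -0.124]
force: [-0.4, -0.5, -3.0]
opening: 0.258
finger_force: 30.0
```

```bash
python3 side.py f|tail -2; python3 m.py w7; python3 - <<'E'
import numpy as np
N=np.load("pics/w7_N.npy")
m=(N[...,2]>40.5)&(N[...,2]<75)&(abs(N[...,1])<9)&(N[...,0]<15);print("tip x",np.percentile(N[m][:,0],[99,100]))
E
```

```text
y 0 [(-64, 59.8), (-56, 57.3), (-48, 24.4), (-40, 28.7), (-32, 28.6), (-24, 29.0), (-16, 28.3), (-8, 28.2), (0, 29.1), (8, 33.5), (16, 40.1), (24, 40.2), (32, 40.1), (40, 39.2), (48, 39.4), (56, 40.4), (64, 40.7), (72, 36.6), (80, 38.4)]
y 40 [(-64, 31.8), (-56, 27.3), (-48, 27.7), (-40, 27.7), (-32, 27.2), (-24, 27.8), (-16, 25.8), (-8, 27.0), (0, 29.1), (8, 35.2), (16, 40.1), (24, 39.6), (32, 39.4), (40, 40.2), (48, 39.5), (56, 39.6), (64, 40.6), (72, 33.2), (80, 39.7)]
t 16.1 TCP nest mm [-125.4    0.2   64.1] yaw -0.1791 pitch(nose up) -0.2489 F [-1.28 -0.29 -1.76] M [ 0.02 -0.22  0.01] j [-0.4   0.67  0.27  1.72 -0.29  1.04 -1.74]
-127: -0.7 82.7 83.8 83.7 82.6 -0.9 
-121: -0.9 82.1 82.3 82.2 90.1 -0.7 
-115: -1.6 81.8 80.9 80.7 88.6 -1.0 
-109: -1.4 94.0 79.2 79.0 97.0 -0.9 
-103: - 110.6 77.6 77.3 116.5 - 
-97: - 71.0 76.5 73.0 120.6 - 
-91: 30.1 69.0 70.6 69.5 69.1 30.1 
-85: 30.2 63.2 63.2 63.1 64.2 30.3 
-79: 31.8 160.2 160.1 160.0 160.5 159.5 
-73: 155.2 157.7 157.4 157.5 158.0 156.8 
-67: 31.0 59.0 59.1 59.0 59.3 30.2 
-61: 25.9 57.7 57.8 57.8 57.6 25.9 
-55: 25.4 56.4 56.3 56.4 56.5 25.4 
-49: 25.3 55.0 54.9 55.0 55.0 25.4 
-43: 25.4 53.7 53.8 53.7 53.4 25.3 
-37: 25.3 52.4 52.3 52.4 52.2 25.3 
-31: 25.3 50.9 51.0 51.1 50.8 25.4 
-25: 25.2 49.8 49.6 49.7 49.3 25.4 
-19: 25.5 48.2 48.3 48.3 48.1 25.4 
-13: 25.4 46.7 46.9 46.8 46.5 25.4 
-7: 25.5 45.5 45.8 45.8 45.3 25.3 
-1: - - - - - - 
5: - - - - - - 
11: - - - - - - 
17: - - - - - - 
23: - - - - - - 
29: - - - - - - 
35: - - - - - - 
41: - - - - - - 
47: - - - - - - 
53: - - - - - - 
59: - - - - - - 
65: - - - - - - 
71: - - - - - - 
77: - - - - - - 
83: - - - - - - 
89: - - - - - - 
tip x [-5.49466124 -5.07771026]
```

move_arm:
  motion:
    - {"dx": 0, "dy": 0, "dz": -0.26, "wx": 0, "wy": 0, "wz": 0}
    - {"dx": 0, "dy": 0, "dz": -0.26, "wx": 0, "wy": 0, "wz": 0}
    - {"dx": 0, "dy": 0, "dz": -0.26, "wx": 0, "wy": 0, "wz": 0}
    - {"dx": 0, "dy": 0, "dz": -0.26, "wx": 0, "wy": 0, "wz": 0}
    - {"dx": 0, "dy": 0, "dz": 0, "wx": 0, "wy": 0, "wz": 0}
    - {"dx": 0.295, "dy": -0.053, "dz": 0, "wx": 0, "wy": 0, "wz": 0}
    - {"dx": 0.295, "dy": -0.053, "dz": 0, "wx": 0, "wy": 0, "wz": 0}
    - {"dx": 0.295, "dy": -0.053, "dz": 0, "wx": 0, "wy": 0, "wz": 0}
    - {"dx": 0.1, "dy": -0.018, "dz": 0, "wx": 0, "wy": 0, "wz": 0}
    - {"dx": 0.1, "dy": -0.018, "dz": 0, "wx": 0, "wy": 0, "wz": 0}

```text
time: 16.98
eef_pos: [0.5747, 0.1127, 0.0538]
tool_rot: [-0.01, 0.988, -0.089, -0.124]
force: [-2.5, 0.2, -0.0]
opening: 0.258
finger_force: 30.0
```

move_arm:
  motion:
    - {"dx": 0.1, "dy": -0.018, "dz": 0, "wx": 0, "wy": 0, "wz": 0}
    - {"dx": 0.1, "dy": -0.018, "dz": 0, "wx": 0, "wy": 0, "wz": 0}
    - {"dx": 0.1, "dy": -0.018, "dz": 0, "wx": 0, "wy": 0, "wz": 0}
    - {"dx": 0.1, "dy": -0.018, "dz": 0, "wx": 0, "wy": 0, "wz": 0}
    - {"dx": 0.1, "dy": -0.018, "dz": 0, "wx": 0, "wy": 0, "wz": 0}
    - {"dx": 0, "dy": 0, "dz": 0, "wx": 0, "wy": 0, "wz": 0}
    - {"dx": 0, "dy": 0, "dz": 0, "wx": 0, "wy": 0, "wz": 0}
    - {"dx": 0, "dy": 0, "dz": 0, "wx": 0, "wy": 0, "wz": 0}
    - {"dx": 0, "dy": 0, "dz": 0, "wx": 0, "wy": 0, "wz": 0}
    - {"dx": 0, "dy": 0, "dz": 0, "wx": 0, "wy": 0, "wz": 0}

```text
time: 17.82
eef_pos: [0.5801, 0.1117, 0.0538]
tool_rot: [-0.01, 0.988, -0.089, -0.124]
force: [0.2, 0.1, -2.7]
opening: 0.255
finger_force: 30.0
```

```bash
cat > edge.py <<'E'
from m import *
state(bot.read_state())
for c in("side","scene"):
  for rep in range(1):
    N=nest(cloud(bot.snapshot(c)))*1e3;P=N[(N[...,2]>26)&(N[...,2]<43)]
    for y in(-35,-25,25,35):
        q=P[(abs(P[:,1]-y)<6)&(P[:,0]>-5)&(P[:,0]<85)]
        a=q[(q[:,2]>37)&(q[:,0]<50)][:,0];b=q[(q[:,2]>37.5)&(q[:,0]<75)][:,0];g=q[(q[:,0]>60)&(q[:,0]<80)&(q[:,2]<35)]
        print(c,y,"near edge",a.min().round(1) if len(a) else None,"far",b.max().round(1) if len(b) else None,"gap pts",len(g))
E
python3 edge.py
```

```text
t 17.82 TCP nest mm [-108.5    0.2   53.8] yaw -0.1794 pitch(nose up) -0.2486 F [ 0.16  0.14 -2.73] M [ 0.01 -0.19 -0.02] j [-0.39  0.7   0.27  1.68 -0.29  1.04 -1.73]
side -35 near edge 13.3 far 74.7 gap pts 0
side -25 near edge 13.3 far 72.1 gap pts 0
side 25 near edge 12.7 far 72.1 gap pts 0
side 35 near edge 13.1 far 72.1 gap pts 0
scene -35 near edge None far None gap pts 0
scene -25 near edge None far None gap pts 0
scene 25 near edge 9.6 far 9.6 gap pts 0
scene 35 near edge 14.9 far 73.0 gap pts 0
```

move_arm:
  motion:
    - {"dx": 0.06, "dy": -0.011, "dz": 0, "wx": 0, "wy": 0, "wz": 0}
    - {"dx": 0.06, "dy": -0.011, "dz": 0, "wx": 0, "wy": 0, "wz": 0}
    - {"dx": 0.06, "dy": -0.011, "dz": 0, "wx": 0, "wy": 0, "wz": 0}
    - {"dx": 0.06, "dy": -0.011, "dz": 0, "wx": 0, "wy": 0, "wz": 0}
    - {"dx": 0.06, "dy": -0.011, "dz": 0, "wx": 0, "wy": 0, "wz": 0}
    - {"dx": 0, "dy": 0, "dz": 0, "wx": 0, "wy": 0, "wz": 0}
    - {"dx": 0, "dy": 0, "dz": 0, "wx": 0, "wy": 0, "wz": 0}
    - {"dx": 0, "dy": 0, "dz": 0, "wx": 0, "wy": 0, "wz": 0}
    - {"dx": 0, "dy": 0, "dz": 0, "wx": 0, "wy": 0, "wz": 0}
    - {"dx": 0, "dy": 0, "dz": 0, "wx": 0, "wy": 0, "wz": 0}

```text
time: 18.75
eef_pos: [0.5822, 0.1115, 0.0537]
tool_rot: [-0.01, 0.988, -0.089, -0.125]
force: [-5.5, 1.0, -0.1]
opening: 0.26
finger_force: 30.0
```

```bash
python3 edge.py
```

```text
t 18.75 TCP nest mm [-106.4    0.3   53.7] yaw -0.1792 pitch(nose up) -0.2506 F [-5.48  1.   -0.08] M [0.25 0.95 0.  ] j [-0.38  0.71  0.27  1.67 -0.29  1.05 -1.73]
side -35 near edge 15.0 far 74.9 gap pts 0
side -25 near edge 16.2 far 74.9 gap pts 0
side 25 near edge 14.4 far 72.5 gap pts 0
side 35 near edge 13.9 far 72.4 gap pts 0
scene -35 near edge None far None gap pts 0
scene -25 near edge None far None gap pts 0
scene 25 near edge None far None gap pts 0
scene 35 near edge 23.0 far 69.2 gap pts 2
```

The force reached 5.5 N, so the plate is either seated or jammed. I'll back off and look from above instead of pushing harder.

move_arm:
  motion:
    - {"dx": -0.39, "dy": 0.07, "dz": 0, "wx": 0, "wy": 0, "wz": 0}
    - {"dx": -0.39, "dy": 0.07, "dz": 0, "wx": 0, "wy": 0, "wz": 0}
    - {"dx": -0.39, "dy": 0.07, "dz": 1, "wx": 0, "wy": 0, "wz": 0}
    - {"dx": -0.39, "dy": 0.07, "dz": 2, "wx": 0, "wy": 0, "wz": 0}
    - {"dx": 0, "dy": 0, "dz": 2.5, "wx": -0.008, "wy": -0.042, "wz": 0}
    - {"dx": 0, "dy": 0, "dz": 2.5, "wx": -0.008, "wy": -0.042, "wz": 0}
    - {"dx": 0, "dy": 0, "dz": 2.5, "wx": -0.008, "wy": -0.042, "wz": 0}
    - {"dx": 0, "dy": 0, "dz": 2.5, "wx": -0.008, "wy": -0.042, "wz": 0}
    - {"dx": 0, "dy": 0, "dz": 1.5, "wx": -0.008, "wy": -0.042, "wz": 0}
    - {"dx": 0, "dy": 0, "dz": 0.5, "wx": -0.008, "wy": -0.042, "wz": 0}

```text
time: 19.68
eef_pos: [0.5693, 0.1141, 0.2081]
tool_rot: [0.001, 0.996, -0.09, 0.008]
force: [-0.3, -0.2, -1.1]
opening: 0.26
finger_force: 30.0
```

```bash
python3 m.py w8; python3 edge.py
```

```text
t 19.68 TCP nest mm [-119.5    0.6  208.1] yaw -0.1803 pitch(nose up) 0.016 F [-0.27 -0.16 -1.12] M [ 0.1   0.04 -0.02] j [-0.54  0.35  0.35  1.81 -0.13  0.98 -1.89]
-127: -0.9 232.8 226.6 226.7 234.7 -0.8 
-121: -0.8 250.1 226.8 226.8 256.9 -0.6 
-115: -2.6 255.7 226.9 226.8 268.2 -0.7 
-109: -4.3 246.9 227.0 226.8 249.2 -0.7 
-103: 313.4 226.0 227.3 227.2 312.4 -0.5 
-97: 313.6 312.8 312.7 312.7 313.1 313.1 
-91: 310.6 222.5 229.1 228.6 310.1 310.2 
-85: 30.0 220.6 221.2 221.3 220.7 30.0 
-79: 30.6 217.7 217.6 217.7 217.6 30.4 
-73: 30.2 218.0 217.9 218.0 217.8 30.2 
-67: 30.2 218.3 218.3 218.3 218.0 30.1 
-61: 26.1 218.5 218.5 218.4 218.3 25.6 
-55: 25.6 218.6 218.8 218.8 218.9 25.5 
-49: 25.7 219.0 219.1 219.1 219.0 25.4 
-43: 25.3 219.3 219.3 219.3 219.4 25.2 
-37: 25.4 219.5 219.6 219.6 219.5 25.5 
-31: 25.4 219.9 220.0 219.9 219.9 25.4 
-25: 25.4 220.1 220.2 220.2 220.1 25.3 
-19: 25.2 220.4 220.5 220.4 220.4 25.3 
-13: 25.4 220.5 220.7 220.9 220.7 25.1 
-7: 25.3 220.8 220.9 220.8 220.9 25.6 
-1: 26.3 221.1 221.2 221.2 221.1 27.2 
5: 28.7 - - - - 28.5 
11: 28.4 - - - - 28.5 
17: 37.8 - - - - 37.4 
23: 38.3 - - - - 38.3 
29: 38.5 - - - - 38.5 
35: 38.5 - - - - 38.3 
41: 38.6 - - - - 38.5 
47: 38.6 - - - - 38.6 
53: 38.4 - - - - 38.3 
59: - - - - - - 
65: - - - - - - 
71: - - - - - - 
77: - - - - - - 
83: - - - - - - 
89: - - - - - - 
t 19.73 TCP nest mm [-121.     0.9  207.9] yaw -0.1792 pitch(nose up) 0.0159 F [-1.85  0.3  -1.61] M [0.09 0.3  0.04] j [-0.54  0.35  0.35  1.82 -0.13  0.98 -1.89]
side -35 near edge 14.2 far 71.5 gap pts 0
side -25 near edge 17.2 far 73.8 gap pts 0
side 25 near edge 14.8 far 73.1 gap pts 0
side 35 near edge 15.5 far 73.6 gap pts 0
scene -35 near edge 15.3 far 68.1 gap pts 0
scene -25 near edge 16.3 far 52.5 gap pts 1
scene 25 near edge 17.1 far 69.4 gap pts 2
scene 35 near edge 18.4 far 71.9 gap pts 2
```

move_arm:
  motion:
    - {"dx": 0.89, "dy": -0.16, "dz": 0.4, "wx": 0, "wy": 0, "wz": 0}
    - {"dx": 0.89, "dy": -0.16, "dz": 0.4, "wx": 0, "wy": 0, "wz": 0}
    - {"dx": 0.89, "dy": -0.16, "dz": 0.4, "wx": 0, "wy": 0, "wz": 0}
    - {"dx": 0.89, "dy": -0.16, "dz": 0.4, "wx": 0, "wy": 0, "wz": 0}
    - {"dx": 0.89, "dy": -0.16, "dz": 0.4, "wx": 0, "wy": 0, "wz": 0}
    - {"dx": 0.89, "dy": -0.16, "dz": 0.4, "wx": 0, "wy": 0, "wz": 0}
    - {"dx": 0.89, "dy": -0.16, "dz": 0.4, "wx": 0, "wy": 0, "wz": 0}
    - {"dx": 0.89, "dy": -0.16, "dz": 0.4, "wx": 0, "wy": 0, "wz": 0}
    - {"dx": 0, "dy": 0, "dz": 0, "wx": 0, "wy": 0, "wz": 0}
    - {"dx": 0, "dy": 0, "dz": 0, "wx": 0, "wy": 0, "wz": 0}

```text
time: 20.67
eef_pos: [0.6392, 0.1006, 0.2353]
tool_rot: [0.003, 0.996, -0.09, 0.003]
force: [0.8, 0.3, -2.5]
opening: 0.259
finger_force: 30.0
```

```bash
python3 m.py w9 | head -1; python3 - <<'E'
import numpy as np,cv2
N=np.load("pics/w9_N.npy");d=np.load("pics/w9.npz");g=d["image"].mean(-1)
for y in(-45,-35,-25,25,35,45):
    k=(abs(N[...,1]-y)<1.5)&(N[...,2]<45);q=N[k];c=g[k];o=np.argsort(q[:,0]);q=q[o];c=c[o]
    st=q[(q[:,0]>-6)&(q[:,0]<8)];ne=q[(q[:,0]>5)&(q[:,0]<25)]
    print(y,"step",st[st[:,2]>27][:,0].min().round(1) if len(st) else None,"near",ne[ne[:,2]>34][:,0].min().round(1),
      "far profile",[(round(float(x)),round(float(z),1),int(v)) for (x,_,z),v in zip(q,c) if 68<x<84][::2], "outer",q[q[:,2]>30][:,0].max().round(1))
im=d["image"];N2=(abs(N[...,0]-46)<55)&(abs(N[...,1])<75)&(N[...,2]<45)
r,c=np.where(N2);a=im[max(r.min()-5,0):r.max()+5,max(c.min()-5,0):c.max()+5,::-1];f=min(800/a.shape[1],600/a.shape[0]);cv2.imwrite("pics/w9c.png",cv2.resize(a,None,fx=f*.99,fy=f*.99,interpolation=cv2.INTER_CUBIC))
E
```

```text
t 20.67 TCP nest mm [-48.3  -0.3 235.3] yaw -0.1806 pitch(nose up) 0.007 F [ 0.75  0.26 -2.5 ] M [ 0.06  0.12 -0.  ] j [-0.47  0.45  0.36  1.61 -0.16  1.1  -1.83]
-45 step -2.4 near 16.0 far profile [(68, 38.4, 230), (68, 37.6, 230), (69, 39.0, 229), (70, 39.1, 228), (70, 38.6, 228), (71, 38.9, 227), (72, 39.9, 227), (72, 37.8, 228), (73, 38.2, 227), (74, 38.6, 227), (74, 36.9, 227), (75, 38.0, 223), (76, 37.5, 223), (76, 35.8, 222), (77, 37.2, 234), (78, 37.4, 237), (78, 36.4, 237), (79, 37.5, 238), (80, 37.6, 238), (80, 37.3, 238), (81, 36.3, 237), (82, 37.9, 236), (82, 37.4, 236), (83, 37.3, 236), (84, 39.2, 236)] outer 87.1
-35 step -0.1 near 16.0 far profile [(68, 39.0, 231), (69, 38.3, 229), (70, 39.1, 228), (70, 36.8, 226), (71, 37.6, 229), (72, 37.5, 229), (73, 37.7, 229), (74, 39.2, 229), (75, 40.8, 226), (75, 38.7, 225), (76, 37.1, 223), (77, 37.9, 234), (78, 38.3, 238), (78, 36.2, 237), (79, 37.1, 238), (80, 36.8, 239), (81, 37.7, 237), (81, 36.0, 237), (82, 37.4, 236), (83, 37.6, 236), (84, 37.9, 236), (84, 37.8, 236)] outer 87.1Traceback (most recent call last):
  File "<stdin>", line 6, in <module>
    return umr_minimum(a, axis, None, out, keepdims, initial, where)
ValueError: zero-size array to reduction operation minimum which has no identity
```

```bash
python3 - <<'E'
import numpy as np,cv2
N=np.load("pics/w9_N.npy");d=np.load("pics/w9.npz");g=d["image"].mean(-1)
for y in(-40,-25,30,35,40,45):
    k=(abs(N[...,1]-y)<1.5)&(N[...,2]<45);q=N[k];c=g[k]
    ne=q[(q[:,0]>5)&(q[:,0]<25)&(q[:,2]>34)][:,0];gp=k&(N[...,0]>66)&(N[...,0]<80)
    print(y,"near",ne.min().round(1) if len(ne) else None,"min z, darkest in 66..80:",N[gp][:,2].min().round(1) if gp.sum() else None,int(g[gp].min()) if gp.sum() else None)
N2=(abs(N[...,0]-46)<55)&(abs(N[...,1])<75)&(N[...,2]<45)
r,c=np.where(N2);a=d["image"][max(r.min()-5,0):r.max()+5,max(c.min()-5,0):c.max()+5,::-1];f=.99*min(800/a.shape[1],600/a.shape[0]);cv2.imwrite("pics/w9c.png",cv2.resize(a,None,fx=f,fy=f,interpolation=cv2.INTER_CUBIC))
E
```

```text
-40 near 16.0 min z, darkest in 66..80: 36.4 222
-25 near None min z, darkest in 66..80: None None
30 near 16.1 min z, darkest in 66..80: 36.0 211
35 near 16.1 min z, darkest in 66..80: 36.1 218
40 near 16.1 min z, darkest in 66..80: 35.7 218
45 near 16.1 min z, darkest in 66..80: 35.3 218
```

View pics/w9c.png

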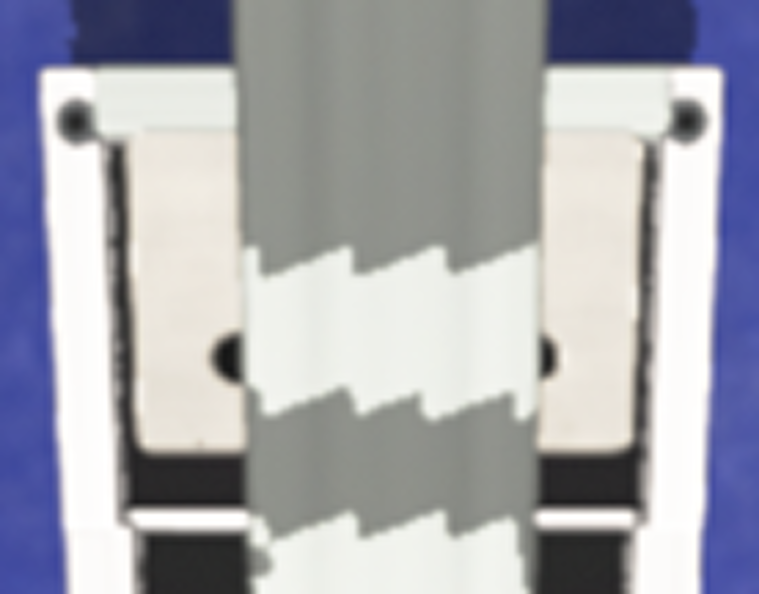

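The plate is flush with the stop: near edge at 16.0/16.1 mm on both sides, and no gap at (380,130). Now I'll carry the knife back to its old spot.

move_arm:
  motion:
    - {"dx": -0.685, "dy": -2.085, "dz": 0, "wx": 0, "wy": 0, "wz": -0.01}
    - {"dx": -0.685, "dy": -2.085, "dz": 0, "wx": 0, "wy": 0, "wz": -0.01}
    - {"dx": -0.685, "dy": -2.085, "dz": 0, "wx": 0, "wy": 0, "wz": -0.01}
    - {"dx": -0.685, "dy": -2.085, "dz": 0, "wx": 0, "wy": 0, "wz": -0.01}
    - {"dx": -0.685, "dy": -2.085, "dz": 0, "wx": 0, "wy": 0, "wz": -0.01}
    - {"dx": -0.685, "dy": -2.085, "dz": 0, "wx": 0, "wy": 0, "wz": -0.01}
    - {"dx": -0.685, "dy": -2.085, "dz": 0, "wx": 0, "wy": 0, "wz": -0.01}
    - {"dx": -0.685, "dy": -2.085, "dz": 0, "wx": 0, "wy": 0, "wz": -0.01}
    - {"dx": -0.685, "dy": -2.085, "dz": 0, "wx": 0, "wy": 0, "wz": -0.01}
    - {"dx": -0.685, "dy": -2.085, "dz": 0, "wx": 0, "wy": 0, "wz": -0.01}

```text
time: 21.55
eef_pos: [0.5687, -0.1098, 0.2361]
tool_rot: [0.003, 0.99, -0.141, 0.004]
force: [0.6, -0.5, -2.0]
opening: 0.261
finger_force: 30.0
```

move_arm:
  motion:
    - {"dx": -0.685, "dy": -2.085, "dz": -1.5, "wx": 0, "wy": 0, "wz": -0.01}
    - {"dx": -0.685, "dy": -2.085, "dz": -1.5, "wx": 0, "wy": 0, "wz": -0.01}
    - {"dx": -0.685, "dy": -2.085, "dz": -1.5, "wx": 0, "wy": 0, "wz": -0.01}
    - {"dx": -0.685, "dy": -2.085, "dz": -1.5, "wx": 0, "wy": 0, "wz": -0.01}
    - {"dx": -0.685, "dy": -2.085, "dz": -1.5, "wx": 0, "wy": 0, "wz": -0.01}
    - {"dx": -0.685, "dy": -2.085, "dz": -1.5, "wx": 0, "wy": 0, "wz": -0.01}
    - {"dx": -0.685, "dy": -2.085, "dz": -1.5, "wx": 0, "wy": 0, "wz": -0.01}
    - {"dx": -0.685, "dy": -2.085, "dz": -1.5, "wx": 0, "wy": 0, "wz": -0.01}
    - {"dx": -0.685, "dy": -2.085, "dz": -1.5, "wx": 0, "wy": 0, "wz": -0.01}
    - {"dx": -0.685, "dy": -2.085, "dz": -1.5, "wx": 0, "wy": 0, "wz": -0.01}

```text
time: 22.38
eef_pos: [0.5, -0.318, 0.0855]
tool_rot: [0.003, 0.982, -0.19, 0.004]
force: [-0.2, -0.2, -1.9]
opening: 0.256
finger_force: 30.0
```

```bash
python3 m.py w10 | head -1; python3 - <<'E'
import numpy as np
from h import *
D=np.load("pics/w10.npz");d={k:D[k] for k in D};s=dict(eef_pos=D["pos"],tool_rot=D["rot"])
P=cloud(d,wristT(s,d));M=quat(s).as_matrix();u=M[:2,0]/np.linalg.norm(M[:2,0]);q=P[...,:2]-D["pos"][:2];X=q@u;Y=q@[-u[1],u[0]]
for a in range(30,130,10):
    m=(abs(Y)<.008)&(abs(X-a/1e3)<.004)&(P[...,2]<D["pos"][2]+.03);print(a,m.sum(),np.median(P[m][:,2]).round(4) if m.sum() else None,end=" | ")
print(D["pos"])
E
```

```text
t 22.38 TCP nest mm [-111.  -436.9   85.5] yaw -0.3817 pitch(nose up) 0.008 F [-0.16 -0.19 -1.86] M [ 0.15  0.15 -0.06] j [ 0.17  0.55  0.45  1.87 -0.33  0.78 -1.16]
30 582 0.105 | 40 470 0.0947 | 50 497 0.0951 | 60 512 0.0955 | 70 556 0.0958 | 80 577 0.0963 | 90 626 0.0966 | 100 663 0.0969 | 110 706 0.0972 | 120 502 0.0977 | [ 0.49996545 -0.31796106  0.08553771]
```

move_arm:
  motion:
    - {"dx": 0, "dy": 0, "dz": -1.2, "wx": 0.003, "wy": 0.007, "wz": 0}
    - {"dx": 0, "dy": 0, "dz": -1.2, "wx": 0, "wy": 0, "wz": 0}
    - {"dx": 0, "dy": 0, "dz": -1.2, "wx": 0, "wy": 0, "wz": 0}
    - {"dx": 0, "dy": 0, "dz": -1.2, "wx": 0, "wy": 0, "wz": 0}
    - {"dx": 0, "dy": 0, "dz": -1.2, "wx": 0, "wy": 0, "wz": 0}
    - {"dx": 0, "dy": 0, "dz": -1, "wx": 0, "wy": 0, "wz": 0}
    - {"dx": 0, "dy": 0, "dz": -0.5, "wx": 0, "wy": 0, "wz": 0}
    - {"dx": 0, "dy": 0, "dz": -0.4, "wx": 0, "wy": 0, "wz": 0}
    - {"dx": 0, "dy": 0, "dz": 0, "wx": 0, "wy": 0, "wz": 0}
    - {"dx": 0, "dy": 0, "dz": 0, "wx": 0, "wy": 0, "wz": 0}

```text
time: 23.27
eef_pos: [0.5016, -0.3159, 0.0069]
tool_rot: [0.002, 0.982, -0.189, -0.0]
force: [0.1, 0.1, -2.3]
opening: 0.255
finger_force: 30.0
```

move_arm:
  motion:
    - {"dx": 0, "dy": 0, "dz": -0.1, "wx": 0, "wy": 0, "wz": 0}
    - {"dx": 0, "dy": 0, "dz": -0.1, "wx": 0, "wy": 0, "wz": 0}
    - {"dx": 0, "dy": 0, "dz": -0.1, "wx": 0, "wy": 0, "wz": 0}
    - {"dx": 0, "dy": 0, "dz": -0.1, "wx": 0, "wy": 0, "wz": 0}
    - {"dx": 0, "dy": 0, "dz": 0, "wx": 0, "wy": 0, "wz": 0}
    - {"dx": 0, "dy": 0, "dz": 0, "wx": 0, "wy": 0, "wz": 0}
    - {"dx": 0, "dy": 0, "dz": 0, "wx": 0, "wy": 0, "wz": 0}
    - {"dx": 0, "dy": 0, "dz": 0, "wx": 0, "wy": 0, "wz": 0}
    - {"dx": 0, "dy": 0, "dz": 0, "wx": 0, "wy": 0, "wz": 0}
    - {"dx": 0, "dy": 0, "dz": 0, "wx": 0, "wy": 0, "wz": 0}

```text
time: 24.1
eef_pos: [0.5015, -0.3158, 0.0028]
tool_rot: [0.002, 0.982, -0.189, -0.0]
force: [-0.1, 0.0, -1.2]
opening: 0.26
finger_force: 30.0
```

move_arm:
  motion:
    - {"dx": 0, "dy": 0, "dz": 0, "wx": 0, "wy": 0, "wz": 0}
    - {"dx": 0, "dy": 0, "dz": 0, "wx": 0, "wy": 0, "wz": 0}
    - {"dx": 0, "dy": 0, "dz": 0, "wx": 0, "wy": 0, "wz": 0}
    - {"dx": 0, "dy": 0, "dz": 0, "wx": 0, "wy": 0, "wz": 0}
    - {"dx": 0, "dy": 0, "dz": 0, "wx": 0, "wy": 0, "wz": 0}
    - {"dx": 0, "dy": 0, "dz": 0, "wx": 0, "wy": 0, "wz": 0}
    - {"dx": 0, "dy": 0, "dz": 0, "wx": 0, "wy": 0, "wz": 0}
    - {"dx": 0, "dy": 0, "dz": 0, "wx": 0, "wy": 0, "wz": 0}
    - {"dx": 0, "dy": 0, "dz": 0, "wx": 0, "wy": 0, "wz": 0}
    - {"dx": 0, "dy": 0, "dz": 0, "wx": 0, "wy": 0, "wz": 0}
  grip: 0.45

```text
time: 24.93
eef_pos: [0.5015, -0.3158, 0.0028]
tool_rot: [0.002, 0.982, -0.189, -0.0]
force: [-0.7, 0.2, -0.1]
opening: 0.549
finger_force: 0.0
```

move_arm:
  motion:
    - {"dx": 0, "dy": 0, "dz": 0.5, "wx": 0, "wy": 0, "wz": 0}
    - {"dx": 0, "dy": 0, "dz": 1, "wx": 0, "wy": 0, "wz": 0}
    - {"dx": 0, "dy": 0, "dz": 2, "wx": 0, "wy": 0, "wz": 0}
    - {"dx": 0, "dy": 0, "dz": 2.5, "wx": 0, "wy": 0, "wz": 0}
    - {"dx": 0, "dy": 0, "dz": 2.5, "wx": 0, "wy": 0, "wz": 0}
    - {"dx": 0, "dy": 0, "dz": 2.5, "wx": 0, "wy": 0, "wz": 0}
    - {"dx": 0, "dy": 0, "dz": 2.5, "wx": 0, "wy": 0, "wz": 0}
    - {"dx": 0, "dy": 0, "dz": 2.5, "wx": 0, "wy": 0, "wz": 0}
    - {"dx": 0, "dy": 0, "dz": 2.5, "wx": 0, "wy": 0, "wz": 0}
    - {"dx": 0, "dy": 0, "dz": 1, "wx": 0, "wy": 0, "wz": 0}

```text
time: 25.77
eef_pos: [0.5028, -0.3169, 0.2023]
tool_rot: [0.003, 0.982, -0.189, 0.003]
force: [0.3, -0.8, 0.2]
opening: 0.548
finger_force: 0.0
```

```bash
python3 look.py w11 | grep -E "brown|steel|^2"; python3 edge.py | grep side; python3 - <<'E'
from h import *
d=bot.snapshot("scene");cv2.imwrite("pics/end.png",cv2.resize(d["image"][:,:,::-1],(800,600)))
E
```

```text
25.7667 [ 0.5028 -0.3169  0.2023] [ 0.003  0.982 -0.189  0.003] [ 0.28 -0.78  0.24] j [ 0.11  0.41  0.51  1.79 -0.23  1.   -1.24]
brown [215.11270492  40.6079235 ] 183 [ 0.6836 -0.2587] [0.0177 0.0536] 66.5 [0.0105 0.0158 0.0278]
brown [159.36259921  39.43452381] 126 [ 0.6966 -0.2344] [0.0348 0.0356] 84.4 [0.0287 0.0301 0.0314]
brown [139.61003252 261.04150727] 1307 [ 0.5793 -0.144 ] [0.0872 0.0217] 20.2 [0.0113 0.0154 0.017 ]
brown [400.52174229 309.18775451] 1719 [ 0.4759 -0.3066] [0.0232 0.1029] 68.7 [0.0182 0.0209 0.0222]
steel [230.95868644  15.08871822] 236 [ 0.7011 -0.2773] [0.0188 0.0131] 41.0 [0.0054 0.0067 0.0083]
steel [159.39230866  42.28820493] 993 [ 0.6959 -0.2344] [0.0333 0.0326] 78.2 [0.029  0.0304 0.0316]
steel [399.5149511 158.3046013] 1994 [ 0.5746 -0.3456] [0.026 0.089] 69.6 [0.0109 0.0127 0.0144]
steel [745.15651438 186.87209179] 1182 [ 0.4708 -0.5705] [0.0121 0.1186] 51.2 [0.0055 0.0097 0.0121]
steel [220.63103541 336.92328326] 932 [ 0.5052 -0.1701] [0.0719 0.0213] 19.2 [0.0069 0.0082 0.0095]
side -35 near edge 14.3 far 74.1 gap pts 0
side -25 near edge 14.2 far 74.3 gap pts 0
side 25 near edge 14.7 far 72.9 gap pts 0
side 35 near edge 14.6 far 74.5 gap pts 0
```

View pics/end.png

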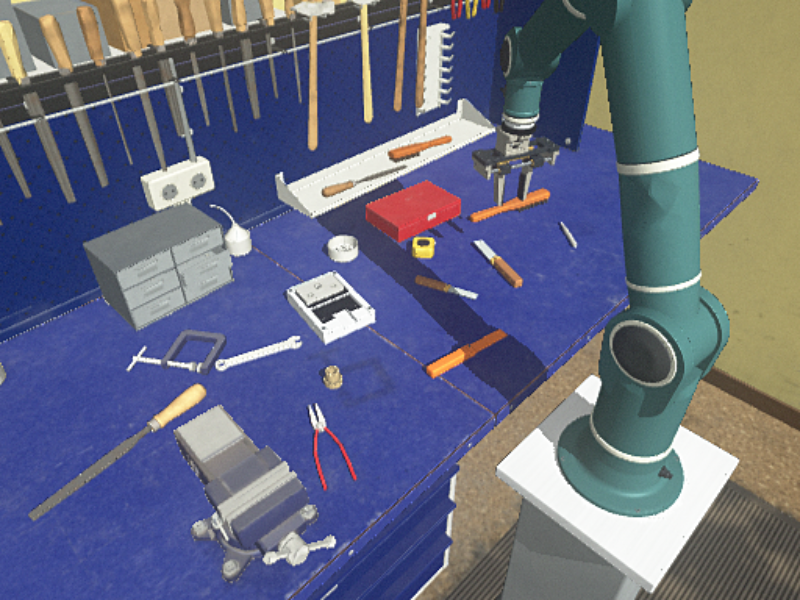

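The final view shows the plate inverted against the stop at (325,290) and the knife flat at (500,262). The spanner, tape, bush and pliers haven't moved, and the gripper is clear of everything. Handing in.

```bash
python3 -c "
from station import bot
print(bot.job_done())"
```

```text
the job is handed in; nothing more can be done
None
```

The job is handed in at about 26 s: the plate lies upside down against the end stop, with no gap visible from above, and the knife is flat on the bench where it started; contact at the stop peaked at about 5.5 N, and I backed off at once.

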